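Spacer pack on the bench stud

TASK

With the push slide, feed all the spacer plates out of the bottom of the magazine, one by one, and put them, and the plate lying on the bench if there is one, over the fixed stud so that they lie flat on its base. Then start the flange nut on the same stud: set it flange down on the stud's crown, back it off counter-clockwise (seen from above) until it drops into the thread, and screw it on clockwise by a good half turn from there, leaving it on the stud, let go. Leave the other things on the bench where they are.

Things in the scene. Friction and masses are not known exactly. Their poses are not given: they have to be found in the camera images.
- plate1: aluminium spacer plate, 10 mm thick: 70 x 70 mm eye with a 40 mm round hole, plain tail 34 mm wide, 58 mm long. Origin: hole centre on the underside; the tail runs along own -x from -35 to -93 mm (grip across it at x = -71 mm), z up. 0.15 kg; all alike, same either way up. Starts at the bottom of the magazine
- plate2: aluminium spacer plate, 10 mm thick: 70 x 70 mm eye with a 40 mm round hole, plain tail 34 mm wide, 58 mm long. Origin: hole centre on the underside; the tail runs along own -x from -35 to -93 mm (grip across it at x = -71 mm), z up. 0.15 kg; all alike, same either way up. Starts second from below in the magazine
- plate3: aluminium spacer plate, 10 mm thick: 70 x 70 mm eye with a 40 mm round hole, plain tail 34 mm wide, 58 mm long. Origin: hole centre on the underside; the tail runs along own -x from -35 to -93 mm (grip across it at x = -71 mm), z up. 0.15 kg; all alike, same either way up. Starts third in the magazine, or absent
- plate4: aluminium spacer plate, 10 mm thick: 70 x 70 mm eye with a 40 mm round hole, plain tail 34 mm wide, 58 mm long. Origin: hole centre on the underside; the tail runs along own -x from -35 to -93 mm (grip across it at x = -71 mm), z up. 0.15 kg; all alike, same either way up. Starts flat on the bench, or absent
- stud: steel stud upright in a round base, fixed to the bench. Origin: centre of the base's underside on the bench; z up. Base 84 mm diameter, top at z = 30 mm: plates lie there, the next on each other. Plain shank 34 mm diameter up to z = 64 mm, then a coarse right-hand three-start thread, also 34 mm over all, 30 mm lead (one turn clockwise = 30 mm down)
- crown (a point): centre of the stud's flat crown (104 mm over the bench, 34 mm diameter), where the nut first rests. A 22 mm nose, tapered to 10 mm, stands 46 mm above it and guides the nut. Three notches let the nut's lugs in: it drops 10 to 14 mm within 120 degrees of turning counter-clockwise, by its weight, if held loosely. Clockwise, 4 mm stop teeth block it until it has dropped
- nut: steel hex flange nut, flange down on the bench at first. Hex 46 mm across flats, flats facing own +x and every 60 degrees; 40 mm high; flange 68 mm diameter, 6 mm thick at the bottom. 24 mm hole with three lugs at its bottom. Origin: centre of the underside; z up. 0.28 kg. Fingers set 1 to 2 mm wider than the flats turn it and let it sink, at most about 32 mm below the crown
- magazine: grey open-sided vertical magazine with capped top, fixed to the bench, 60 mm high. Origin: on the bench under the stacked plates' holes; plates leave towards its own -x, tail first. Plates lie on its floor at z = 12 mm. Frame from x = -101 to 43 mm, y = -45 to 45 mm
- outlet (a point): middle of the sill of the magazine's outlet slot (74 mm wide, one plate high), z = 12 mm. A 22 mm wide tongue at that height reaches 55 mm farther out, so fingers fit beside the 34 mm tail. A fed plate's tail sticks out 46 mm (its hole 54 mm before the stack's); grip it there and draw it straight out another 85 mm before lifting. The stack then drops
- feed_knob (a point): top centre of the black knob of the push slide, behind the magazine (at magazine x = 115 mm when out). Knob 18 mm diameter, standing from 20 to 60 mm above the bench; push it from behind towards the magazine's -x with closed fingers
- feeder (a joint): push slide: 0 when out (rest), 0.055 m when fully in, which moves the bottom plate 54 mm out; a spring (4 to 7 N) sends it back when let go; pushing takes 5 to 15 N
- hammer: bystander, a hammer lying loose on the bench; not to be disturbed. Origin: about its middle, on the underside
- wrench: bystander, a spanner lying loose on the bench; not to be disturbed. Origin: about its middle, on the underside
- cutting_disc: bystander, a cutting disc lying loose on the bench; not to be disturbed. Origin: about its middle, on the underside
- offcut: bystander, a steel offcut lying loose on the bench; not to be disturbed. Origin: about its middle, on the underside
- screwdriver: bystander, a screwdriver lying loose on the bench; not to be disturbed. Origin: about its middle, on the underside

How it is judged (in metres and radians):
On the way, in this order (a step that is already met when the one before it is completed fails the run):
1. all the plates lie flat on the stud's base (horizontal distance between each of plate1, plate2, plate3, plate4 and stud below 0.008 m and z of each of plate1, plate2, plate3, plate4 in the frame of stud below 0.074 m and angle between the z axis of each of plate1, plate2, plate3, plate4 and the z axis of stud, either way round below 0.08 rad and linear speed of each of plate1, plate2, plate3, plate4 below 0.03 m/s), for 0.2 s.
2. the nut has dropped into the thread of the stud (horizontal distance between nut and stud below 0.005 m and angle between nut's own z axis and vertical below 0.15 rad and z of nut in the frame of stud below 0.098 m), for 0.2 s.
At the end, for the whole second after the job is handed in: every plate lies flat over the stud (8 mm, 0.08 rad), at rest; the nut is upright (0.15 rad) on the stud's axis (5 mm), its underside at least 21 mm below the crown (a third of a turn past the drop), at rest; the push slide is back out (under 10 mm) (all of step 1 and horizontal distance between nut and stud below 0.005 m and angle between nut's own z axis and vertical below 0.15 rad and z of nut in the frame of stud below 0.083 m and linear speed of nut below 0.02 m/s and value of joint feeder below 0.01 m); the robot touches nothing.
It fails at once if another thing on the bench was moved more than 5 cm (distance of any of hammer, wrench, cutting_disc, offcut, screwdriver from where it was at the start of the episode above 0.05 m).
Of plate3, plate4 only 1 to 2 are there at a start; the rules pass over those that are not, and their reading is None.
At some moment in a run one of nut may be knocked a few centimetres aside while the robot is not near it.
Once in a run the grip may slacken for a moment while it holds something.
It also fails if it takes over 210 s, if anything falls off the work surface, if the arm or the gripper's body presses on something with over 40 N, if the wrist force passes 120 N, or if a joint passes its speed limit or range.

ROBOT

A 7-joint arm with a two-finger parallel gripper is mounted at the origin on the work surface. World frame = base frame: x ahead of the robot, y to its left, z up, the work surface at z = 0. Lengths are in mm, angles in rad, forces in N, time in s.
With the tool pointing down it reaches from about 425 to 1025 mm from the base axis. Payload 9.4 kg.
Tool frame: the origin (TCP) lies between the finger pads; the fingertips stand 19 mm ahead of it and the grasp point (between the pads) is the TCP; z points along the fingers, y is the direction in which the jaws open and shut (so a half turn about z gives the same grasp; the last joint's range is limited). The gripper opens to 85 mm and grips with 20 to 120 N. Pads are 22 mm wide; open, the fingers measure 114 mm over their backs; the gripper's body (76 mm by 85 mm) begins 54 mm behind the grasp point. The pads swing forward as they close: fully open they stand 13 mm farther back than shut.
Start: joints at [-1.22, 0.599, -0.003, 1.599, 0.002, 0.943, -0.08], TCP at [300.784, 659.661, 250.275] pointing down, gripper open.
Joint ranges: [-2.57, 2.57], [-0.35, 1.97], [-1.29, 1.29], [0.11, 2.56], [-1.05, 4.19], [0.11, 1.86], [-2.63, 2.63]. Speed limits (rad/s): [2.22, 2.22, 3.01, 3.01, 3.14, 3.14, 3.14].

INTERFACE

Orientations are given as a 3x3 rotation matrix whose columns are the frame's x, y, z axes.
In Python, from workcell import arm gives the robot as it stands.
- The arm moves only by the tool jog_arm, never from a script. Its arguments are lists of equal length, an entry for each row: "translation": the shift along the tool's x, y, z in m, a list of three; "rot": the turn, a rotation vector about the tool's x, y, z in rad, a list of three. A call has 1 to 8 rows; each row is the pose to reach, as a shift and turn from the pose commanded when the call began, along the tool's axes at that moment; what a row does not reach only later rows make up. A row lasts 1/10 s, in which the tool goes at most 50 mm and 8.59 degrees, less where a joint would pass 70% of its speed; a pose out of reach is approached as far as the arm can. A call with a gripper value outside its range is refused whole. "jaw" is the opening, from 0 (shut) to 1 (fully open), set as the call begins (left out, the last holds). The fingers move at their own pace and stop on an object; "grip_force" is the grip in N (left out, the last holds). Time passes only in rows, so rows that repeat a pose let the fingers close. It gives the time, the measured TCP pose, the force and the opening at its end, in the units of the state.
- arm.sense(): the state, without advancing time (a new reading comes with each control period).
- arm.read_camera(name): name is "side" or "top" or "wrist"; returns the picture (480x640x3 uint8, blue, green, red); there is no depth.
- arm.get_calibration(name): a dict with "mtx" (3x3 intrinsics, pixels), "k1" (the pictures are not rectified: a ray, as slopes to the right and down, at radius r is drawn at 1 + k1 r^2 times it, then the intrinsics apply), "rvec" (rotation vector, rad) and "tvec" (3), from world to camera coordinates, as OpenCV has them. Camera axes: x right, y down, z forward; pixel columns grow to the right and rows downward; lengths in mm; the calibration is good to about 2 mm. A picture is of the moment at which its call begins: read the wrist's pose just before it. get_calibration takes no time and is no camera call; for the wrist camera it gives the pose at the moment of the call.
- arm.sign_off(): hands the job in, once; it reports no verdict.
The state is a dict: "t": time; "joints": joint angles; "joint_vel": joint speeds; "joint_torque": joint torques, N m; "tcp_pos": TCP position; "eef_rot": TCP orientation; "contact_force": force on the tool from outside, world axes, zero at the start; "wrist_torque": the same for the moment, N m; "gripper_width": finger opening in mm.
Only numpy, scipy, OpenCV 4.12 (cv2) and the standard library are available. Lean on these libraries where they do the work, as an engineer would, in place of code of your own. Each camera call takes 0.05 s, during which the arm holds its last target. There are 200 camera calls.

## Working session

There is one attempt and no reset: what is moved stays moved. The work goes in short steps, Python scripts to look and compute and a tool call to move; the robot and the scene stay as the last step left them, time stands still between calls to the robot, and variables do not carry over. Pictures are saved under pics/ and viewed, about 12 in all and at most 16, crops included, and the job is handed in when it is done.

Besides the shell and the picture viewer there is one more tool, called by a JSON object that holds its "api" and its "payload", one argument or row to a line. jog_arm: Moves the arm, as the interface text tells. Its arguments: {"type":"object","properties":{"translation":{"type":"array"},"rot":{"type":"array"},"jaw":{"type":"number"},"grip_force":{"type":"number"}},"required":["translation","rot"]}

```bash
ls; mkdir -p pics; cat > h.py <<'E'
import numpy as np, cv2
from workcell import arm
def ray(cal,u,v):
    K=np.array(cal["mtx"],float);x=(u-K[0,2])/K[0,0];y=(v-K[1,2])/K[1,1]
    a,b=x,y
    for _ in range(30):
        f=1+cal["k1"]*(a*a+b*b);a,b=x/f,y/f
    R=cv2.Rodrigues(np.array(cal["rvec"],float))[0];t=np.array(cal["tvec"],float).ravel()
    return -R.T@t, R.T@np.array([a,b,1.])
def pz(cal,u,v,z):
    c,d=ray(cal,u,v); return c+d*(z-c[2])/d[2]
def proj(cal,P):
    K=np.array(cal["mtx"],float);R=cv2.Rodrigues(np.array(cal["rvec"],float))[0];t=np.array(cal["tvec"],float).ravel()
    p=R@np.array(P,float)+t;a,b=p[:2]/p[2];f=1+cal["k1"]*(a*a+b*b)
    return K[0,0]*a*f+K[0,2],K[1,1]*b*f+K[1,2]
def move(P,R=None):
    """print tool shift (m) and rotvec to reach world P (mm)"""
    from scipy.spatial.transform import Rotation as Ro
    s=arm.sense();R0=np.array(s["eef_rot"])
    d=R0.T@(np.array(P)-s["tcp_pos"])/1000
    r=Ro.from_matrix(R0.T@R).as_rotvec() if R is not None else np.zeros(3)
    print("shift",d.round(4),"rot",r.round(4))
def down(yaw):
    """tool down, jaw (y) axis at yaw"""
    y=np.array([np.cos(yaw),np.sin(yaw),0]);z=np.array([0,0,-1.]);return np.c_[np.cross(y,z),y,z]
def snap(n,f,crop=None,k=1):
    im=arm.read_camera(n);cv2.imwrite("pics/raw_"+f,im)
    if crop: 
        a,b,c,d=crop;im=im[b:d,a:c]
    cv2.imwrite("pics/"+f,cv2.resize(im,None,fx=k,fy=k,interpolation=cv2.INTER_CUBIC))
E
python3 - <<'E'
from h import *
s=arm.sense();print({k:np.round(v,3).tolist() for k,v in s.items()})
for n in("side","top","wrist"):
    c=arm.get_calibration(n);print(n,c["k1"],np.array(c["mtx"]).round(0).tolist(),ray(c,320,240))
snap("top","t1.png",k=1.25);snap("side","s1.png",k=1.25)
E
```

```text
pics
{'t': 0.0, 'joints': [-1.22, 0.6, -0.003, 1.6, 0.002, 0.943, -0.08], 'joint_vel': [0.0, -0.0, -0.0, -0.001, 0.0, 0.001, 0.0], 'joint_torque': [0.002, -77.646, 1.566, -25.8, 0.012, 0.009, 0.0], 'tcp_pos': [300.626, 659.26, 249.409], 'eef_rot': [[-0.91, 0.415, -0.0], [0.415, 0.91, -0.001], [-0.0, -0.002, -1.0]], 'contact_force': [1.136, -0.258, 0.38], 'wrist_torque': [-0.018, 0.028, 0.017], 'gripper_width': 85.322}
side 0.03920994362197057 [[452.0, 0.0, 325.0], [0.0, 452.0, 240.0], [0.0, 0.0, 1.0]] (array([ 404.67619603, -625.75503565,  576.17076012]), array([ 0.20949874,  0.79388788, -0.5709265 ]))
top -0.07536561515342075 [[481.0, 0.0, 308.0], [0.0, 481.0, 236.0], [0.0, 0.0, 1.0]] (array([ 344.7029509 ,    5.90182585, 1232.14348093]), array([ 0.19465506, -0.01743582, -0.98109782]))
wrist 0.010196765164263242 [[366.0, 0.0, 315.0], [0.0, 366.0, 238.0], [0.0, 0.0, 1.0]] (array([231.114317  , 690.89359543, 373.09097126]), array([ 0.28485149, -0.11803954, -0.95136623]))
```

View pics/t1.png

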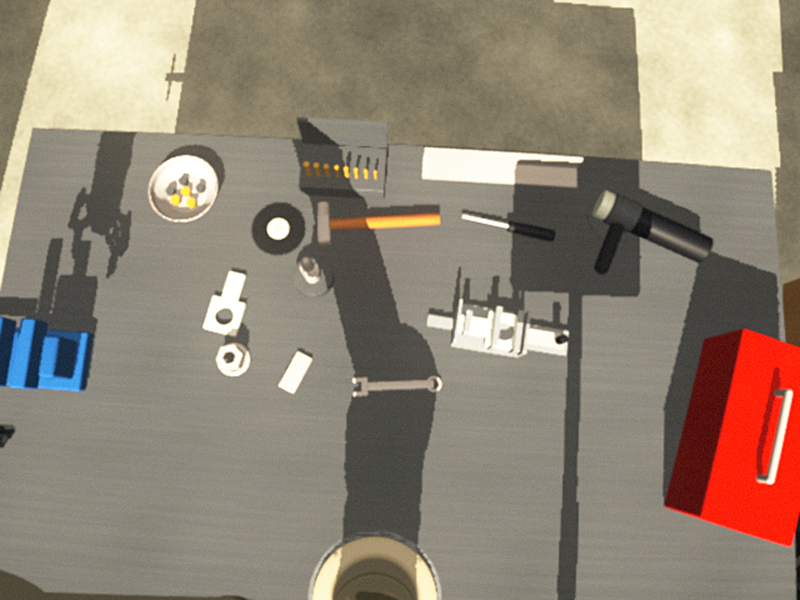

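View pics/s1.png

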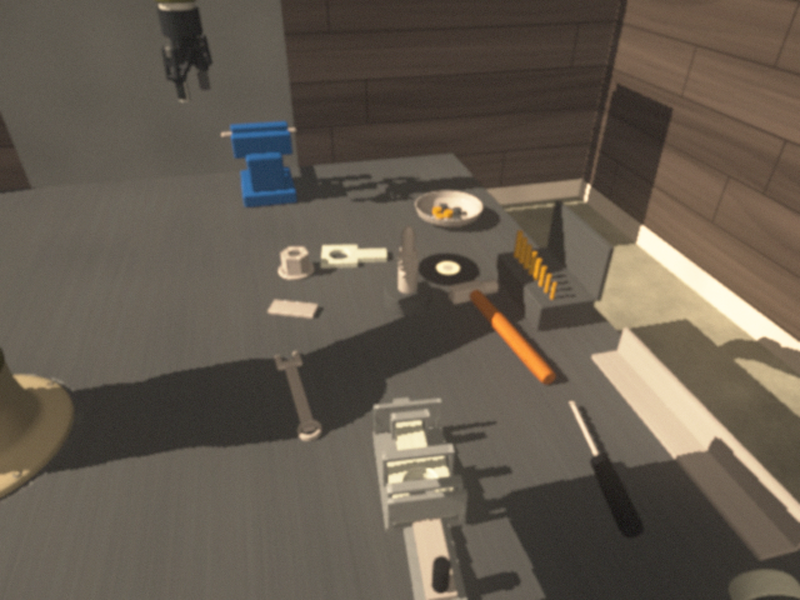

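Top (800x600 picture): loose plate at (225,305), tail up; nut at (232,358); stud at (310,272); magazine at (490,330) with its outlet to the left and the knob at (563,337). I'll enlarge crops for precise positions.

```bash
python3 - <<'E'
import cv2,numpy as np
im=cv2.imread("pics/raw_t1.png")
a=cv2.resize(im[195:315,150:280],None,fx=5,fy=5,interpolation=cv2.INTER_CUBIC)
b=cv2.resize(im[210:300,330:470],None,fx=5,fy=5,interpolation=cv2.INTER_CUBIC)
for m,(x0,y0) in((a,(150,195)),(b,(330,210))):
    for x in range(0,m.shape[1],100): cv2.putText(m,str(x0+x//5),(x,10),0,.4,(0,255,255));cv2.line(m,(x,0),(x,m.shape[0]),(0,255,255),1)
    for y in range(0,m.shape[0],100): cv2.putText(m,str(y0+y//5),(0,y+10),0,.4,(0,255,255));cv2.line(m,(0,y),(m.shape[1],y),(0,255,255),1)
cv2.imwrite("pics/a.png",a);cv2.imwrite("pics/b.png",b)
E
```

```text
(no output)
```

View pics/a.png

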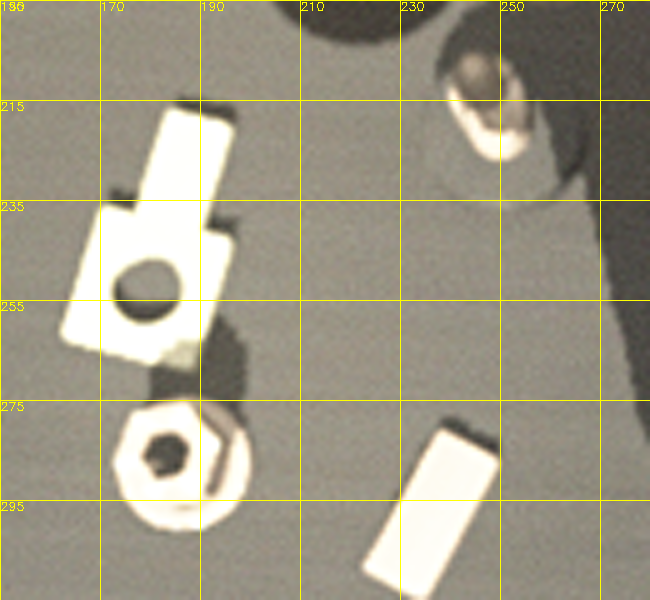

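View pics/b.png

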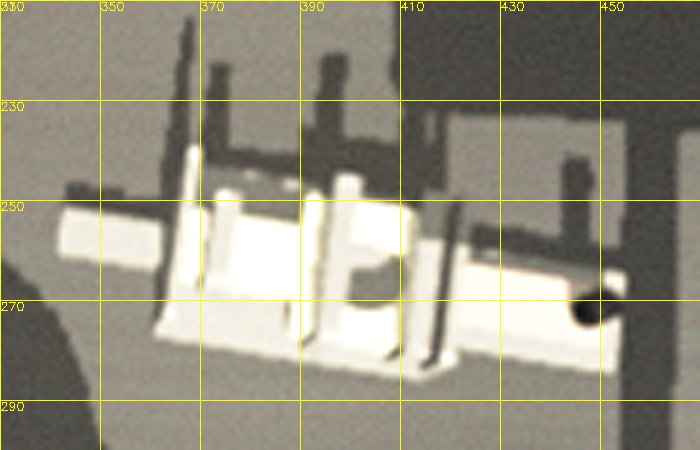

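The plate's corners, nut, stud and magazine features are readable in the grids; computing the positions.

```bash
python3 - <<'E'
from h import *
c=arm.get_calibration("top")
def P(n,u,v,z): print(n,pz(c,u,v,z)[:2].round(1))
P("tailL",184.6,215.6,10);P("tailR",196.8,220,10);P("eyeBL",162.4,262,10);P("eyeBR",188.6,268.6,10);P("eyeTL",170.6,235.6,10);P("eyeTR",196.8,242.6,10);P("hole",179.4,253,5)
P("nutflange",186.4,288,6);P("nuthole",183.2,286,40)
P("nose",244.6,209.4,150)
P("tongL",342,252,12);P("tongR",341.4,261.4,12);P("fl",361,277,0);P("fr",414,286,0);P("knob",451,270.4,60)
P("slide corner",453,284.5,18);P("slide corner",454.5,264.5,18)
s=arm.sense()
print(s["tcp_pos"])
E
```

```text
tailL [631.4 343.2]
tailR [621.5 309.6]
eyeBL [505.2 387.4]
eyeBR [492.3 317.4]
eyeTL [575.8 374. ]
eyeTR [561.4 303.2]
hole [532.1 347.1]
nutflange [442.6 318.8]
nuthole [444.3 318.7]
nose [621.5 165.8]
tongL [558.7 -74.1]
tongR [534.1 -73.6]
fl [ 498.3 -126.7]
fr [ 482.8 -264.3]
knob [ 519.8 -342.8]
slide corner [ 490.1 -360.5]
slide corner [ 541.9 -364.4]
[300.65658418 659.28164012 249.49278634]
```

```bash
python3 -c "
from h import *
move([610,170,300],down(np.radians(30)))"
```

```text
shift [-0.4845 -0.3169 -0.05  ] rot [-1.300e-03  6.000e-04  6.194e-01]
```

{"api": "jog_arm", "payload": {
  "translation": [
    [-0.4845,-0.3169,-0.05],
    [-0.4845,-0.3169,-0.05],
    [-0.4845,-0.3169,-0.05],
    [-0.4845,-0.3169,-0.05],
    [-0.4845,-0.3169,-0.05],
    [-0.4845,-0.3169,-0.05],
    [-0.4845,-0.3169,-0.05],
    [-0.4845,-0.3169,-0.05]
  ],
  "rot": [
    [0,0,0.62],
    [0,0,0.62],
    [0,0,0.62],
    [0,0,0.62],
    [0,0,0.62],
    [0,0,0.62],
    [0,0,0.62],
    [0,0,0.62]
  ]
}}

```text
t: 0.9
tcp_pos: [514.3, 321.0, 284.7]
eef_rot: [[-0.5, 0.866, -0.0], [0.866, 0.5, -0.0], [-0.0, -0.0, -1.0]]
contact_force: [1.1, 0.7, -0.3]
gripper_width: 85.8
```

```bash
python3 -c "
from h import *
move([610,170,300],down(np.radians(30)))"
```

```text
shift [-0.1786  0.0074 -0.0153] rot [-0.0004  0.0001 -0.0003]
```

{"api": "jog_arm", "payload": {
  "translation": [
    [-0.1786,0.0074,-0.0153],
    [-0.1786,0.0074,-0.0153],
    [-0.1786,0.0074,-0.0153],
    [-0.1786,0.0074,-0.0153],
    [-0.1786,0.0074,-0.0153],
    [-0.1786,0.0074,-0.0153],
    [-0.1786,0.0074,-0.0153]
  ],
  "rot": [
    [0,0,0],
    [0,0,0],
    [0,0,0],
    [0,0,0],
    [0,0,0],
    [0,0,0],
    [0,0,0]
  ]
}}

```text
t: 1.6
tcp_pos: [608.6, 173.2, 299.6]
eef_rot: [[-0.501, 0.865, -0.001], [0.865, 0.501, 0.0], [0.001, -0.001, -1.0]]
contact_force: [-0.2, -0.4, 0.6]
gripper_width: 85.7
```

```bash
python3 -c "
from h import *
import pickle
c=arm.get_calibration('wrist');snap('wrist','w1.png');pickle.dump(c,open('w1.pkl','wb'))
s=arm.sense();print(s['tcp_pos'],s['gripper_width'])
for z,x,y in((150,621.5,165.8),(104,621.5,165.8),(30,621.5,165.8)): print(proj(c,[x,y,z]))
move([603,331,150],down(np.radians(-101.6)))"
```

```text
[608.55041924 173.40616311 299.68349937] 85.11720827339565
(np.float64(324.3532843198827), np.float64(241.13399810555472))
(np.float64(323.1870080037274), np.float64(225.37427483180184))
(np.float64(321.845008741392), np.float64(207.23453635110133))
shift [0.139  0.0743 0.1498] rot [-1.2000e-03  2.0000e-04  2.2985e+00]
```

View pics/w1.png

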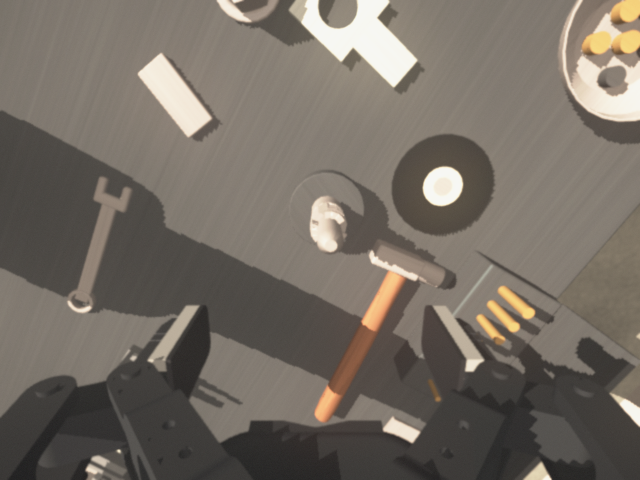

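Wrist view: nose tip at (328,243), base circle centred about (328,208), disc at (443,185), hammer head at (410,263). Projecting these to refine the stud.

```bash
python3 -c "
from h import *
import pickle
c=pickle.load(open('w1.pkl','rb'));t=arm.get_calibration('top')
print(pz(c,328,243,150),pz(c,327.5,208,30),pz(t,249.5,222.5,30),pz(c,443,185,5), pz(c,320,215,104))
sd=arm.get_calibration('side')
for z in (150,104,30):print(z,proj(sd,[621.5,165.8,z]),proj(t,[621.5,165.8,z]))
im=cv2.imread('pics/raw_s1.png')[170:250,300:350];a=cv2.resize(im,None,fx=6,fy=6,interpolation=cv2.INTER_CUBIC)
im=cv2.imread('pics/raw_w1.png')[165:265,270:380];b=cv2.resize(im,None,fx=4.8,fy=4.8,interpolation=cv2.INTER_CUBIC)[:480]
cv2.imwrite('pics/cc.png',np.hstack([a,b]))
"
```

```text
[624.76516013 165.90945963 150.        ] [627.30685529 168.17512926  30.        ] [618.28658808 167.90023155  30.        ] [731.49261701 253.03972093   5.        ] [614.13022581 172.68622408 104.        ]
150 (np.float64(324.23892951468235), np.float64(181.5826081768169)) (np.float64(244.58121972935197), np.float64(209.41253607105938))
104 (np.float64(323.97901809256786), np.float64(201.31302700350915)) (np.float64(246.95611375694176), np.float64(214.26532724435233))
30 (np.float64(323.59003906941575), np.float64(230.8168655613259)) (np.float64(250.41632839116528), np.float64(221.33232097657336))
```

View pics/cc.png

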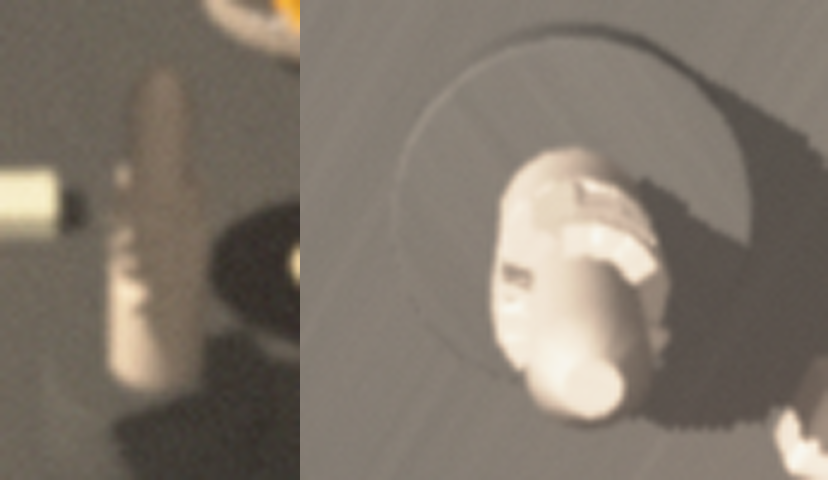

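{"api": "jog_arm", "payload": {
  "translation": [
    [0.139,0.074,0.15],
    [0.139,0.074,0.15],
    [0.139,0.074,0.15],
    [0.139,0.074,0.15],
    [0.139,0.074,0.15],
    [0.139,0.074,0.15],
    [0.139,0.074,0.15],
    [0.139,0.074,0.15]
  ],
  "rot": [
    [0,0,2.3],
    [0,0,2.3],
    [0,0,2.3],
    [0,0,2.3],
    [0,0,2.3],
    [0,0,2.3],
    [0,0,2.3],
    [0,0,2.3]
  ]
}}

```text
t: 2.45
tcp_pos: [602.7, 331.0, 149.4]
eef_rot: [[0.629, 0.777, -0.001], [0.777, -0.629, -0.0], [-0.001, -0.001, -1.0]]
contact_force: [-0.3, 0.1, -0.9]
gripper_width: 85.4
```

```bash
python3 -c "
from h import *
move([603,331,150],down(np.radians(-101.6)))"
```

```text
shift [ 0.0001  0.0002 -0.0006] rot [-2.000e-04  9.000e-04  1.093e+00]
```

```bash
python3 -c "
from h import *
import pickle
from scipy.optimize import least_squares
c=pickle.load(open('w1.pkl','rb'));t=arm.get_calibration('top');sd=arm.get_calibration('side')
print(pz(c,332.1,245.8,150),pz(c,326.7,210,30))
obs=[(c,332.1,245.8,150,1.3),(c,326.7,210,30,1),(t,244.6,209.4,150,.5),(t,249.8,222,30,.5),(sd,327.2,183,147,.6),]
f=lambda p:np.concatenate([(np.array(proj(k,[p[0],p[1],z]))-(u,v))/w*.5 for k,u,v,z,w in obs])
r=least_squares(f,[621,166]);print(r.x,r.fun.round(1))
"
```

```text
[628.74879964 165.53162287 150.        ] [627.69334748 165.79945807  30.        ]
[625.50572274 165.92285381] [-1.3 -0.9 -0.8 -0.5  0.1 -1.7  0.7 -2.2 -0.9 -0.3]
```

{"api": "jog_arm", "payload": {
  "translation": [
    [0,0,0],
    [0,0,0],
    [0,0,0],
    [0,0,0],
    [0,0,0],
    [0,0,0],
    [0,0,0],
    [0,0,0]
  ],
  "rot": [
    [0,0,1.093],
    [0,0,1.093],
    [0,0,1.093],
    [0,0,1.093],
    [0,0,1.093],
    [0,0,1.093],
    [0,0,1.093],
    [0,0,1.093]
  ]
}}

```text
t: 3.25
tcp_pos: [602.7, 331.2, 149.4]
eef_rot: [[0.98, -0.2, -0.001], [-0.2, -0.98, -0.0], [-0.001, 0.0, -1.0]]
contact_force: [0.3, 0.3, -0.1]
gripper_width: 85.4
```

```bash
python3 -c "
from h import *
c=arm.get_calibration('wrist');snap('wrist','w2.png')
s=arm.sense();print(s['tcp_pos'])
for P in ([631.4,343.2],[621.5,309.6],[575.8,374],[561.4,303.2]): print(proj(c,P+[10]))"
```

```text
[602.67727562 331.19269438 149.36560442]
(np.float64(290.4480687685195), np.float64(198.23398976292373))
(np.float64(338.2986272772618), np.float64(202.27523114479573))
(np.float64(267.5134063409665), np.float64(275.104262692541))
(np.float64(360.37251276336974), np.float64(275.05560373601594))
```

View pics/w2.png

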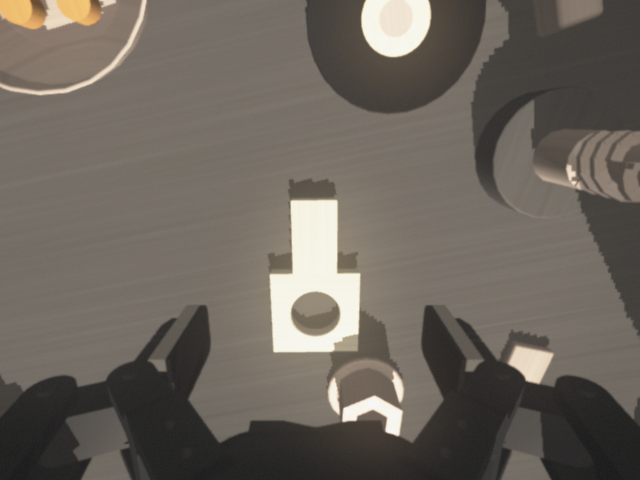

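Plate seen as predicted (tail end corners (291,200), (337,200)), well aligned, so I go down and grip.

{"api": "jog_arm", "payload": {
  "translation": [
    [0.001,0,0.05],
    [0.001,0,0.1],
    [0.001,0,0.128],
    [0.001,0,0.128],
    [0.001,0,0.128]
  ],
  "rot": [
    [0,0,0],
    [0,0,0],
    [0,0,0],
    [0,0,0],
    [0,0,0]
  ]
}}

```text
t: 3.8
tcp_pos: [604.9, 329.4, 22.4]
eef_rot: [[0.98, -0.197, -0.0], [-0.197, -0.98, -0.0], [-0.0, 0.0, -1.0]]
contact_force: [0.0, 0.1, 0.3]
gripper_width: 85.7
```

{"api": "jog_arm", "payload": {
  "translation": [
    [0,0,0],
    [0,0,0],
    [0,0,0],
    [0,0,0],
    [0,0,0],
    [0,0,0],
    [0,0,0],
    [0,0,0]
  ],
  "rot": [
    [0,0,0],
    [0,0,0],
    [0,0,0],
    [0,0,0],
    [0,0,0],
    [0,0,0],
    [0,0,0],
    [0,0,0]
  ],
  "jaw": 0,
  "grip_force": 70
}}

```text
t: 4.6
tcp_pos: [605.6, 329.5, 23.6]
eef_rot: [[0.98, -0.198, 0.001], [-0.198, -0.98, 0.002], [0.001, -0.002, -1.0]]
contact_force: [-1.5, 1.2, 8.5]
gripper_width: 31.4
```

```bash
python3 -c "
from h import *
move([590,227,230],down(np.radians(30)))"
```

```text
shift [ 0.0052  0.1032 -0.2066] rot [ 1.0000e-04 -2.7000e-03 -2.2936e+00]
```

{"api": "jog_arm", "payload": {
  "translation": [
    [0,0,-0.04],
    [0,0,-0.09],
    [0,0,-0.14],
    [0,0,-0.19],
    [0.005,0.04,-0.2066],
    [0.005,0.07,-0.2066],
    [0.005,0.1032,-0.2066],
    [0.005,0.1032,-0.2066]
  ],
  "rot": [
    [0,0,0],
    [0,0,0],
    [0,0,0],
    [0,0,0],
    [0,0,-2.2936],
    [0,0,-2.2936],
    [0,0,-2.2936],
    [0,0,-2.2936]
  ]
}}

```text
t: 5.4
tcp_pos: [588.8, 221.2, 229.9]
eef_rot: [[0.921, 0.39, 0.0], [0.39, -0.921, -0.001], [-0.0, 0.001, -1.0]]
contact_force: [0.6, -0.6, -1.3]
gripper_width: 31.4
```

```bash
python3 -c "
from h import *
move([590,227,230],down(np.radians(30)))"
```

```text
shift [ 0.0034 -0.0049 -0.0001] rot [ 9.0000e-04  1.2000e-03 -1.6934e+00]
```

{"api": "jog_arm", "payload": {
  "translation": [
    [0.0034,-0.005,0],
    [0.0034,-0.005,0],
    [0.0034,-0.005,0],
    [0.0034,-0.005,0],
    [0.0034,-0.005,0],
    [0.0034,-0.005,0],
    [0.0034,-0.005,0],
    [0.0034,-0.005,0]
  ],
  "rot": [
    [0,0,-1.1],
    [0,0,-1.1],
    [0,0,-1.1],
    [0,0,-1.1],
    [0,0,-1.1],
    [0,0,-1.1],
    [0,0,-1.1],
    [0,0,-1.1]
  ]
}}

```text
t: 6.2
tcp_pos: [590.6, 232.3, 229.0]
eef_rot: [[0.065, 0.998, 0.0], [0.998, -0.065, 0.0], [0.0, 0.0, -1.0]]
contact_force: [0.5, 0.1, -0.3]
gripper_width: 31.2
```

{"api": "jog_arm", "payload": {
  "translation": [
    [0,0,0],
    [0,0,0],
    [0,0,0],
    [0,0,0],
    [0,0,0],
    [0,0,0]
  ],
  "rot": [
    [0,0,-0.593],
    [0,0,-0.593],
    [0,0,-0.593],
    [0,0,-0.593],
    [0,0,-0.593],
    [0,0,-0.593]
  ]
}}

```text
t: 6.8
tcp_pos: [590.6, 232.4, 228.8]
eef_rot: [[-0.495, 0.869, 0.0], [0.869, 0.495, 0.0], [0.0, 0.0, -1.0]]
contact_force: [-0.1, 0.0, -1.7]
gripper_width: 31.3
```

```bash
python3 -c "
from h import *
import pickle
c=arm.get_calibration('wrist');snap('wrist','w3.png');pickle.dump(c,open('w3.pkl','wb'))
snap('top','t3.png');snap('side','s3.png')
s=arm.sense();print(s['tcp_pos'],s['gripper_width'])
move([590,227,230],down(np.radians(30)))
a=cv2.imread('pics/raw_w3.png')[180:480,120:520]
t=cv2.resize(cv2.imread('pics/raw_t3.png')[180:250,180:280],(400,280),interpolation=cv2.INTER_CUBIC)
s=cv2.resize(cv2.imread('pics/raw_s3.png')[100:240,250:400],(300,280),interpolation=cv2.INTER_CUBIC)
b=np.zeros((580,800,3),np.uint8);b[:300,:400]=a;b[300:,:400]=t;b[300:,400:700]=s
cv2.imwrite('pics/c3.png',b)
"
```

```text
[590.58821164 232.79435556 228.59993558] 30.961479114625945
shift [-0.0047 -0.0034 -0.0014] rot [-0.0001  0.0002 -0.003 ]
```

View pics/c3.png

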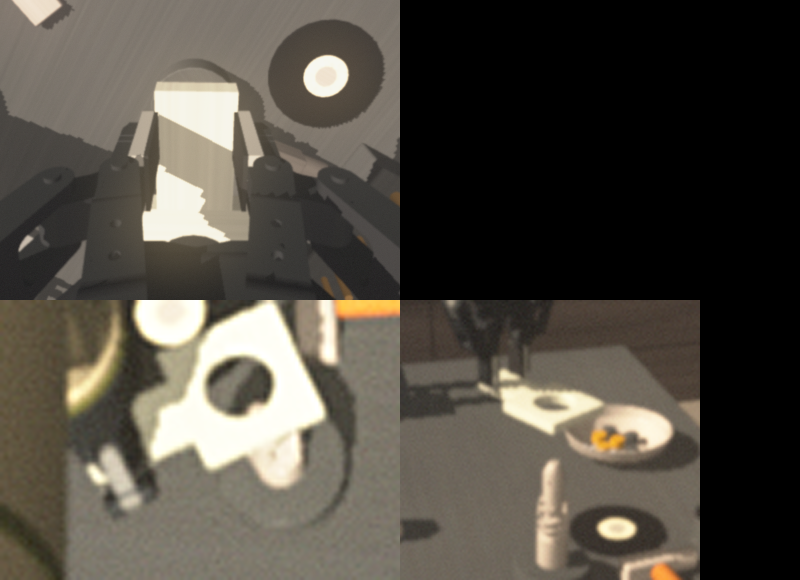

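```bash
python3 -c "
from h import *
import pickle
c=pickle.load(open('w3.pkl','rb'));t=arm.get_calibration('top');sd=arm.get_calibration('side')
R=np.array(arm.sense()['eef_rot']);p=np.array(arm.sense()['tcp_pos'])
for z in(212,216,220):print('tailend tool',R.T@(pz(c,316.5,272,z)-p),'hole top',pz(t,240,201.5,z-3),'side',pz(sd,326,151,z-3))
print('kin',p-71*R[:,0],p-73*R[:,0])
print('nose side',pz(sd,326,181,150),pz(sd,327.2,183,150),'top',pz(t,251.2,221,30))
"
```

```text
tailend tool [16.57982237  0.82194297 16.59697231] hole top [623.82415375 168.76765485 209.        ] side [628.54202618 181.30741785 209.        ]
tailend tool [18.2706447   0.80944002 12.59668276] hole top [622.7329238  168.13092762 213.        ] side [626.10320637 172.51518774 213.        ]
tailend tool [19.96146703  0.79693707  8.59639321] hole top [621.64169385 167.49420039 217.        ] side [623.66438657 163.72295763 217.        ]
kin [625.90068549 171.19866544 228.61216   ] [626.89540306 169.46357558 228.61250435]
nose side [625.64048179 167.414712   150.        ] [625.72263851 158.44763705 150.        ] top [622.49412592 163.85669912  30.        ]
```

Crop: plate is held level with its hole almost over the stud; top, side and kinematics agree on an offset of about (-1,-2.7) mm. Correcting and lowering to just above the crown, then slowly on.

{"api": "jog_arm", "payload": {
  "translation": [
    [-0.0019,-0.0022,0],
    [-0.0019,-0.0022,0],
    [-0.0019,-0.0022,0.04],
    [-0.0019,-0.0022,0.08],
    [-0.0019,-0.0022,0.09],
    [-0.0019,-0.0022,0.09]
  ],
  "rot": [
    [0,0,0],
    [0,0,0],
    [0,0,0],
    [0,0,0],
    [0,0,0],
    [0,0,0]
  ]
}}

```text
t: 7.55
tcp_pos: [589.0, 229.6, 137.4]
eef_rot: [[-0.499, 0.867, -0.003], [0.867, 0.499, -0.002], [0.0, -0.003, -1.0]]
contact_force: [1.1, 0.2, -1.4]
gripper_width: 31.2
```

{"api": "jog_arm", "payload": {
  "translation": [
    [0,0,0.005],
    [0,0,0.01],
    [0,0,0.015],
    [0,0,0.02],
    [0,0,0.025],
    [0,0,0.025]
  ],
  "rot": [
    [0,0,0],
    [0,0,0],
    [0,0,0],
    [0,0,0],
    [0,0,0],
    [0,0,0]
  ]
}}

```text
t: 8.15
tcp_pos: [589.4, 229.9, 113.0]
eef_rot: [[-0.5, 0.866, -0.001], [0.866, 0.5, -0.0], [0.0, -0.001, -1.0]]
contact_force: [0.4, 0.9, -1.1]
gripper_width: 31.2
```

{"api": "jog_arm", "payload": {
  "translation": [
    [0,0,0.01],
    [0,0,0.02],
    [0,0,0.03],
    [0,0,0.04],
    [0,0,0.048],
    [0,0,0.052],
    [0,0,0.055],
    [0,0,0.055]
  ],
  "rot": [
    [0,0,0],
    [0,0,0],
    [0,0,0],
    [0,0,0],
    [0,0,0],
    [0,0,0],
    [0,0,0],
    [0,0,0]
  ]
}}

```text
t: 8.95
tcp_pos: [589.7, 230.0, 58.3]
eef_rot: [[-0.499, 0.866, -0.0], [0.866, 0.499, -0.0], [-0.0, -0.0, -1.0]]
contact_force: [-0.3, -0.1, -1.6]
gripper_width: 31.5
```

{"api": "jog_arm", "payload": {
  "translation": [
    [0,0,0.002],
    [0,0,0.004],
    [0,0,0.005],
    [0,0,0.005]
  ],
  "rot": [
    [0,0,0],
    [0,0,0],
    [0,0,0],
    [0,0,0]
  ]
}}

```text
t: 9.35
tcp_pos: [589.9, 230.2, 53.7]
eef_rot: [[-0.5, 0.866, 0.0], [0.866, 0.5, 0.0], [0.0, 0.0, -1.0]]
contact_force: [0.2, 0.4, -0.8]
gripper_width: 31.1
```

{"api": "jog_arm", "payload": {
  "translation": [
    [0,0,0],
    [0,0,0],
    [0,0,0],
    [0,0,0]
  ],
  "rot": [
    [0,0,0],
    [0,0,0],
    [0,0,0],
    [0,0,0]
  ],
  "jaw": 0.65
}}

```text
t: 9.75
tcp_pos: [589.8, 230.0, 53.7]
eef_rot: [[-0.499, 0.866, 0.0], [0.866, 0.499, 0.0], [-0.0, 0.0, -1.0]]
contact_force: [0.7, 0.0, -0.1]
gripper_width: 55.4
```

{"api": "jog_arm", "payload": {
  "translation": [
    [0,0,-0.03],
    [0,0,-0.08],
    [0,0,-0.13],
    [0,0,-0.18],
    [0,0,-0.2],
    [0,0,-0.2]
  ],
  "rot": [
    [0,0,0],
    [0,0,0],
    [0,0,0],
    [0,0,0],
    [0,0,0],
    [0,0,0]
  ]
}}

```text
t: 10.35
tcp_pos: [591.2, 230.4, 257.6]
eef_rot: [[-0.499, 0.866, 0.006], [0.866, 0.499, 0.003], [-0.0, 0.007, -1.0]]
contact_force: [1.0, 0.4, 0.4]
gripper_width: 55.6
```

```bash
python3 -c "
from h import *
snap('top','t4.png')
move([523,-300,250],down(np.radians(-6)))
sd=arm.get_calibration('side');print(pz(sd,352.8,448,60))
cv2.imwrite('pics/t4c.png',cv2.resize(cv2.imread('pics/raw_t4.png')[180:330,160:290],None,fx=3.5,fy=3.5,interpolation=cv2.INTER_CUBIC))"
```

```text
shift [-0.4258 -0.3231  0.0042] rot [ 0.0031 -0.001   0.6278]
[ 522.68628622 -340.61158104   60.        ]
```

View pics/t4c.png

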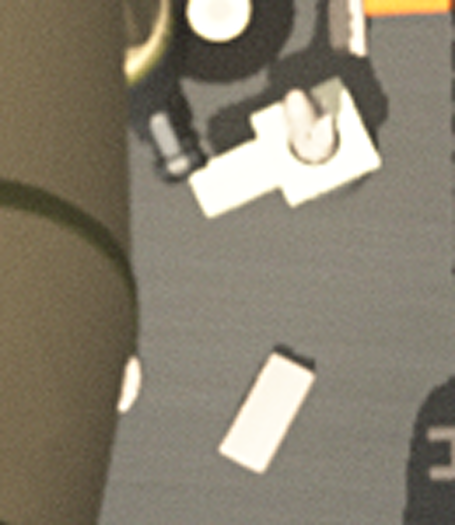

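Plate 4 lies on the stud base. Now to the magazine.

{"api": "jog_arm", "payload": {
  "translation": [
    [-0.4258,-0.3231,0.004],
    [-0.4258,-0.3231,0.004],
    [-0.4258,-0.3231,0.004],
    [-0.4258,-0.3231,0.004],
    [-0.4258,-0.3231,0.004],
    [-0.4258,-0.3231,0.004],
    [-0.4258,-0.3231,0.004],
    [-0.4258,-0.3231,0.004]
  ],
  "rot": [
    [0,0,0.628],
    [0,0,0.628],
    [0,0,0.628],
    [0,0,0.628],
    [0,0,0.628],
    [0,0,0.628],
    [0,0,0.628],
    [0,0,0.628]
  ],
  "jaw": 0
}}

```text
t: 11.2
tcp_pos: [538.1, -168.3, 249.0]
eef_rot: [[0.104, 0.995, -0.003], [0.995, -0.104, 0.0], [-0.0, -0.003, -1.0]]
contact_force: [1.3, -1.1, 0.2]
gripper_width: 0.3
```

```bash
python3 -c "
from h import *
move([523,-300,250],down(np.radians(-6)))"
```

```text
shift [-0.1325 -0.0013 -0.001 ] rot [-0.0026  0.0001  0.0001]
```

{"api": "jog_arm", "payload": {
  "translation": [
    [-0.1325,-0.0013,0],
    [-0.1325,-0.0013,0],
    [-0.1325,-0.0013,0],
    [-0.1325,-0.0013,0],
    [-0.1325,-0.0013,0],
    [-0.1325,-0.0013,0]
  ],
  "rot": [
    [0,0,0],
    [0,0,0],
    [0,0,0],
    [0,0,0],
    [0,0,0],
    [0,0,0]
  ]
}}

```text
t: 11.8
tcp_pos: [524.2, -296.9, 249.5]
eef_rot: [[0.103, 0.995, -0.002], [0.995, -0.103, 0.001], [0.001, -0.002, -1.0]]
contact_force: [0.1, 0.2, 0.8]
gripper_width: -0.1
```

```bash
python3 -c "
from h import *
import pickle
c=arm.get_calibration('wrist');snap('wrist','w4.png');pickle.dump(c,open('w4.pkl','wb'))
s=arm.sense();print(s['tcp_pos'])
print(proj(c,[521,-342,60]),proj(c,[546.4,-73.9,12]),pz(c,320,240,12))"
```

```text
[ 524.47548679 -296.60834898  249.73208925]
(np.float64(315.9491991438747), np.float64(262.0040307889948)) (np.float64(313.3204091730043), np.float64(-68.48406134713105)) [ 525.79049957 -336.7273495    12.        ]
```

View pics/w4.png

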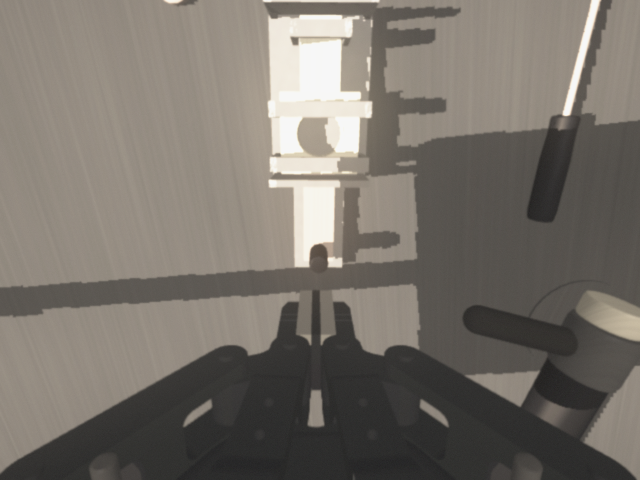

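Knob top at (319,265), plate hole at (318,133), magazine axis running straight up the picture near column 319.

```bash
python3 -c "
from h import *
import pickle
c=pickle.load(open('w4.pkl','rb'))
print(pz(c,319,265,60),pz(c,320,55,32),pz(c,318,133,32),pz(c,318,133,42))
print('frame sides',pz(c,270,165,60),pz(c,371,165,60))
k=pz(c,319,265,60);k[0]=.5*(k[0]+522.7)
d=np.array([.104,.9945])
P=k[:2]-d*32;print(k,P);move([*P,110]);move([*P,52])"
```

```text
[ 523.48655158 -345.21765021   60.        ] [ 542.35989385 -167.48454722   32.        ] [ 534.36156867 -229.98500341   32.        ] [ 534.32940965 -229.71255295   42.        ]
frame sides [ 491.39563154 -250.86765263   60.        ] [ 576.12525244 -259.5971529    60.        ]
[ 523.09327579 -345.21765021   60.        ] [ 519.76527579 -377.04165021]
shift [-0.0806  0.0038  0.1396] rot [0. 0. 0.]
shift [-0.0807  0.0038  0.1976] rot [0. 0. 0.]
```

{"api": "jog_arm", "payload": {
  "translation": [
    [-0.045,0.0038,0.02],
    [-0.0807,0.0038,0.05],
    [-0.0807,0.0038,0.1],
    [-0.0807,0.0038,0.15],
    [-0.0807,0.0038,0.1976],
    [-0.0807,0.0038,0.1976],
    [-0.0807,0.0038,0.1976]
  ],
  "rot": [
    [0,0,0],
    [0,0,0],
    [0,0,0],
    [0,0,0],
    [0,0,0],
    [0,0,0],
    [0,0,0]
  ]
}}

```text
t: 12.55
tcp_pos: [519.8, -378.2, 53.1]
eef_rot: [[0.104, 0.995, -0.001], [0.995, -0.104, 0.001], [0.001, -0.001, -1.0]]
contact_force: [0.3, 0.4, 0.9]
gripper_width: -0.2
```

{"api": "jog_arm", "payload": {
  "translation": [
    [0.01,0,0],
    [0.015,0,0],
    [0.02,0,0],
    [0.025,0,0],
    [0.03,0,0],
    [0.035,0,0],
    [0.04,0,0],
    [0.04,0,0]
  ],
  "rot": [
    [0,0,0],
    [0,0,0],
    [0,0,0],
    [0,0,0],
    [0,0,0],
    [0,0,0],
    [0,0,0],
    [0,0,0]
  ]
}}

```text
t: 13.35
tcp_pos: [525.1, -341.3, 55.7]
eef_rot: [[0.105, 0.994, 0.005], [0.994, -0.105, -0.005], [-0.004, 0.005, -1.0]]
contact_force: [0.3, -5.4, 4.2]
gripper_width: 0.0
```

{"api": "jog_arm", "payload": {
  "translation": [
    [0.006,0,0],
    [0.012,0,0],
    [0.018,0,0],
    [0.024,0,0],
    [0.028,0,0],
    [0.03,0,0]
  ],
  "rot": [
    [0,0,0],
    [0,0,0],
    [0,0,0],
    [0,0,0],
    [0,0,0],
    [0,0,0]
  ]
}}

```text
t: 13.95
tcp_pos: [528.3, -312.4, 55.7]
eef_rot: [[0.106, 0.994, 0.005], [0.994, -0.106, -0.006], [-0.005, 0.006, -1.0]]
contact_force: [-0.7, -9.4, 3.8]
gripper_width: 0.0
```

{"api": "jog_arm", "payload": {
  "translation": [
    [0.002,0,0],
    [0.002,0,0]
  ],
  "rot": [
    [0,0,0],
    [0,0,0]
  ]
}}

```text
t: 14.15
tcp_pos: [528.5, -310.4, 55.7]
eef_rot: [[0.106, 0.994, 0.005], [0.994, -0.106, -0.006], [-0.005, 0.006, -1.0]]
contact_force: [-1.3, -8.3, 4.6]
gripper_width: 0.0
```

Still moving freely at about 9 N; pushing on until the stop.

{"api": "jog_arm", "payload": {
  "translation": [
    [0.002,0,0],
    [0.003,0,0],
    [0.003,0,0]
  ],
  "rot": [
    [0,0,0],
    [0,0,0],
    [0,0,0]
  ]
}}

```text
t: 14.45
tcp_pos: [528.6, -309.3, 55.8]
eef_rot: [[0.108, 0.994, 0.006], [0.994, -0.107, -0.008], [-0.008, 0.007, -1.0]]
contact_force: [-0.9, -13.0, 3.0]
gripper_width: -0.1
```

{"api": "jog_arm", "payload": {
  "translation": [
    [0.002,0,0],
    [0.003,0,0],
    [0.003,0,0]
  ],
  "rot": [
    [0,0,0],
    [0,0,0],
    [0,0,0]
  ]
}}

```text
t: 14.75
tcp_pos: [528.6, -309.1, 55.9]
eef_rot: [[0.11, 0.994, 0.007], [0.994, -0.11, -0.012], [-0.011, 0.008, -1.0]]
contact_force: [-1.6, -21.9, 0.2]
gripper_width: 0.1
```

Stop reached (22 N). Retreat, then over to the outlet.

{"api": "jog_arm", "payload": {
  "translation": [
    [-0.03,0,0],
    [-0.06,0,0],
    [-0.09,0,0],
    [-0.09,0,-0.05],
    [-0.09,0,-0.1],
    [-0.05,0,-0.1],
    [0,0,-0.1]
  ],
  "rot": [
    [0,0,0],
    [0,0,0],
    [0,0,0],
    [0,0,0],
    [0,0,0],
    [0,0,0],
    [0,0,0]
  ]
}}

```text
t: 15.45
tcp_pos: [528.5, -302.9, 156.4]
eef_rot: [[0.109, 0.994, 0.006], [0.994, -0.109, -0.003], [-0.002, 0.006, -1.0]]
contact_force: [1.2, 0.6, -0.1]
gripper_width: 0.1
```

```bash
python3 -c "
from h import *
move([547,-105.6,160],down(np.radians(-5.7)))"
```

```text
shift [ 0.1981 -0.003  -0.0041] rot [ 0.006   0.0025 -0.0093]
```

{"api": "jog_arm", "payload": {
  "translation": [
    [0.1981,-0.003,-0.004],
    [0.1981,-0.003,-0.004],
    [0.1981,-0.003,-0.004],
    [0.1981,-0.003,-0.004],
    [0.1981,-0.003,-0.004],
    [0.1981,-0.003,-0.004],
    [0.1981,-0.003,-0.004]
  ],
  "rot": [
    [0,0,0],
    [0,0,0],
    [0,0,0],
    [0,0,0],
    [0,0,0],
    [0,0,0],
    [0,0,0]
  ],
  "jaw": 1
}}

```text
t: 16.15
tcp_pos: [545.6, -105.0, 158.0]
eef_rot: [[0.106, 0.994, 0.001], [0.994, -0.106, -0.0], [-0.0, 0.002, -1.0]]
contact_force: [-1.1, -0.4, 0.0]
gripper_width: 85.2
```

```bash
python3 -c "
from h import *
import pickle
c=arm.get_calibration('wrist');snap('wrist','w5.png');pickle.dump(c,open('w5.pkl','wb'))
s=arm.sense();print(s['tcp_pos'],s['eef_rot'])
print(proj(c,[549.2,-83.7,22]))
move([547,-105.6,28],down(np.radians(-5.7)))"
```

```text
[ 545.4209568  -105.56073235  157.73435458] [[ 1.06652990e-01  9.94295702e-01  1.09380372e-03]
 [ 9.94296230e-01 -1.06652494e-01 -5.02127183e-04]
 [-3.82606005e-04  1.14111828e-03 -9.99999276e-01]]
(np.float64(315.2934450564304), np.float64(202.25367073423166))
shift [0.0002 0.0014 0.1297] rot [ 0.0011  0.0004 -0.0074]
```

View pics/w5.png

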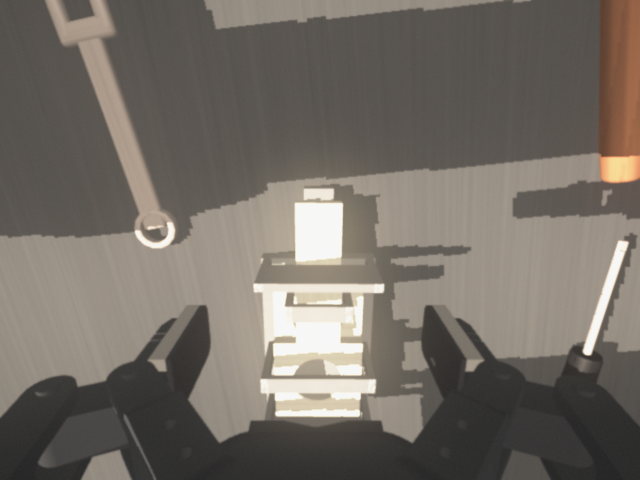

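Fed tail visible, end at (319,202), ~2.5 mm right of prediction; correcting, then gripping.

{"api": "jog_arm", "payload": {
  "translation": [
    [0,0.0034,0.03],
    [0,0.0034,0.08],
    [0,0.0034,0.115],
    [0,0.0034,0.1295],
    [0,0.0034,0.1295],
    [0,0.0034,0.1295]
  ],
  "rot": [
    [0,0,-0.007],
    [0,0,-0.007],
    [0,0,-0.007],
    [0,0,-0.007],
    [0,0,-0.007],
    [0,0,-0.007]
  ]
}}

```text
t: 16.8
tcp_pos: [549.2, -105.7, 28.5]
eef_rot: [[0.099, 0.995, 0.001], [0.995, -0.099, -0.0], [-0.0, 0.001, -1.0]]
contact_force: [0.9, 0.7, 2.0]
gripper_width: 85.7
```

{"api": "jog_arm", "payload": {
  "translation": [
    [0,0,0],
    [0,0,0],
    [0,0,0],
    [0,0,0],
    [0,0,0],
    [0,0,0],
    [0,0,0]
  ],
  "rot": [
    [0,0,0],
    [0,0,0],
    [0,0,0],
    [0,0,0],
    [0,0,0],
    [0,0,0],
    [0,0,0]
  ],
  "jaw": 0,
  "grip_force": 80
}}

```text
t: 17.5
tcp_pos: [549.3, -104.4, 28.8]
eef_rot: [[0.098, 0.995, 0.001], [0.995, -0.098, 0.0], [0.0, 0.001, -1.0]]
contact_force: [-2.0, 1.6, 13.3]
gripper_width: 32.0
```

{"api": "jog_arm", "payload": {
  "translation": [
    [0.01,0,0],
    [0.025,0,0],
    [0.04,0,0],
    [0.055,0,0],
    [0.07,0,0],
    [0.082,0,0],
    [0.09,0,0],
    [0.09,0,0]
  ],
  "rot": [
    [0,0,0],
    [0,0,0],
    [0,0,0],
    [0,0,0],
    [0,0,0],
    [0,0,0],
    [0,0,0],
    [0,0,0]
  ]
}}

```text
t: 18.3
tcp_pos: [557.8, -13.1, 27.5]
eef_rot: [[0.095, 0.995, -0.0], [0.995, -0.095, 0.001], [0.001, -0.0, -1.0]]
contact_force: [0.4, 1.7, 2.9]
gripper_width: 31.9
```

{"api": "jog_arm", "payload": {
  "translation": [
    [0,0,-0.02],
    [0,0,-0.07],
    [0,0,-0.12],
    [0,0,-0.17],
    [0,0,-0.2],
    [0,0,-0.2]
  ],
  "rot": [
    [0,0,0],
    [0,0,0],
    [0,0,0],
    [0,0,0],
    [0,0,0],
    [0,0,0]
  ]
}}

```text
t: 18.9
tcp_pos: [559.2, -15.4, 231.3]
eef_rot: [[0.098, 0.995, 0.006], [0.995, -0.098, 0.001], [0.002, 0.006, -1.0]]
contact_force: [0.3, -0.6, -2.4]
gripper_width: 31.8
```

```bash
python3 -c "
from h import *
move([589.9,230.1,230],down(np.radians(30)))
print(arm.get_calibration('wrist')['tvec'])
snap('wrist','w6.png',(180,150,460,420),2)
snap('side','s6.png');print(arm.sense()['gripper_width'])"
```

```text
shift [0.2473 0.0065 0.0017] rot [ 6.300e-03  3.000e-04 -6.218e-01]
[-560.81974415    4.41509755  369.59754911]
31.77100150118918
```

View pics/w6.png

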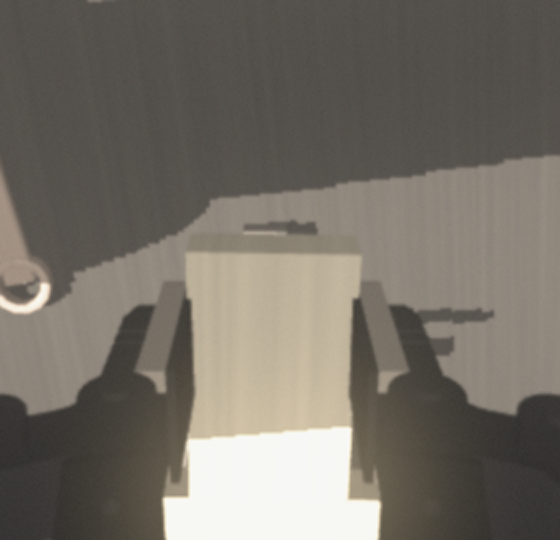

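Plate 1 is held squarely (tail end edge at picture row 276, col 317).

```bash
python3 -c "
from h import *
c=arm.get_calibration('wrist');s=arm.sense();R=np.array(s['eef_rot']);p=np.array(s['tcp_pos'])
for dz in(6.5,4,9):print(dz,R.T@(pz(c,317,276.5,p[2]-dz)-p))
"
```

```text
6.5 [19.96365572  1.68732821  6.51494401]
4 [21.05510177  1.67214734  4.01573272]
9 [18.87220967  1.70250908  9.0141553 ]
```

```bash
python3 -c "
from h import *
move([590.3,228.1,230],down(np.radians(30)))"
```

```text
shift [ 0.2449  0.0091 -0.0023] rot [ 5.000e-04 -6.000e-04 -6.211e-01]
```

{"api": "jog_arm", "payload": {
  "translation": [
    [0.245,0.009,-0.002],
    [0.245,0.009,-0.002],
    [0.245,0.009,-0.002],
    [0.245,0.009,-0.002],
    [0.245,0.009,-0.002],
    [0.245,0.009,-0.002],
    [0.245,0.009,-0.002],
    [0.245,0.009,-0.002]
  ],
  "rot": [
    [0,0,-0.621],
    [0,0,-0.621],
    [0,0,-0.621],
    [0,0,-0.621],
    [0,0,-0.621],
    [0,0,-0.621],
    [0,0,-0.621],
    [0,0,-0.621]
  ]
}}

```text
t: 19.8
tcp_pos: [590.0, 226.3, 227.9]
eef_rot: [[-0.498, 0.867, -0.003], [0.867, 0.498, -0.002], [-0.0, -0.003, -1.0]]
contact_force: [0.5, 0.1, -1.5]
gripper_width: 31.7
```

```bash
python3 -c "
from h import *
move([590.3,228.1,230],down(np.radians(30)));move([590.3,228.1,125],down(np.radians(30)));print(arm.sense()['gripper_width'])"
```

```text
shift [ 0.0014  0.0012 -0.0021] rot [-0.0032  0.0004 -0.0023]
shift [0.0015 0.0015 0.1029] rot [-0.0032  0.0004 -0.0023]
31.731223617802957
```

{"api": "jog_arm", "payload": {
  "translation": [
    [0.0015,0.0013,0.03],
    [0.0015,0.0013,0.07],
    [0.0015,0.0013,0.1],
    [0.0015,0.0013,0.1],
    [0.0015,0.0013,0.1]
  ],
  "rot": [
    [0,0,0],
    [0,0,0],
    [0,0,0],
    [0,0,0],
    [0,0,0]
  ]
}}

```text
t: 20.3
tcp_pos: [591.2, 228.3, 129.6]
eef_rot: [[-0.498, 0.867, -0.001], [0.867, 0.498, -0.001], [-0.0, -0.001, -1.0]]
contact_force: [0.4, -0.3, -0.1]
gripper_width: 31.6
```

{"api": "jog_arm", "payload": {
  "translation": [
    [0,0,0.005],
    [0,0,0.01],
    [0,0,0.015],
    [0,0,0.02],
    [0,0,0.025],
    [0,0,0.025]
  ],
  "rot": [
    [0,0,0],
    [0,0,0],
    [0,0,0],
    [0,0,0],
    [0,0,0],
    [0,0,0]
  ]
}}

```text
t: 20.9
tcp_pos: [590.6, 229.9, 103.8]
eef_rot: [[-0.5, 0.866, -0.001], [0.866, 0.5, -0.0], [0.0, -0.001, -1.0]]
contact_force: [-0.1, 0.2, -1.4]
gripper_width: 31.7
```

{"api": "jog_arm", "payload": {
  "translation": [
    [-0.0008,-0.0005,0.01],
    [-0.0008,-0.0005,0.02],
    [-0.0008,-0.0005,0.03],
    [-0.0008,-0.0005,0.038],
    [-0.0008,-0.0005,0.043],
    [-0.0008,-0.0005,0.046],
    [-0.0008,-0.0005,0.046]
  ],
  "rot": [
    [0,0,0],
    [0,0,0],
    [0,0,0],
    [0,0,0],
    [0,0,0],
    [0,0,0],
    [0,0,0]
  ]
}}

```text
t: 21.6
tcp_pos: [590.9, 228.9, 58.3]
eef_rot: [[-0.499, 0.866, -0.0], [0.866, 0.499, -0.0], [0.0, -0.0, -1.0]]
contact_force: [-0.4, -0.7, -0.9]
gripper_width: 31.8
```

{"api": "jog_arm", "payload": {
  "translation": [
    [0,0,0.001],
    [0,0,0.002],
    [0,0,0.002]
  ],
  "rot": [
    [0,0,0],
    [0,0,0],
    [0,0,0]
  ]
}}

```text
t: 21.9
tcp_pos: [591.0, 229.1, 57.4]
eef_rot: [[-0.5, 0.866, 0.0], [0.866, 0.5, 0.001], [0.0, 0.001, -1.0]]
contact_force: [-2.4, 0.7, 8.4]
gripper_width: 31.6
```

Plate seated (8 N). Release, lift and return behind the knob.

{"api": "jog_arm", "payload": {
  "translation": [
    [0,0,0],
    [0,0,0],
    [0,0,0],
    [0,0,0]
  ],
  "rot": [
    [0,0,0],
    [0,0,0],
    [0,0,0],
    [0,0,0]
  ],
  "jaw": 0.65
}}

```text
t: 22.3
tcp_pos: [591.0, 228.9, 56.5]
eef_rot: [[-0.499, 0.866, 0.0], [0.866, 0.499, -0.0], [-0.0, 0.0, -1.0]]
contact_force: [0.4, 0.2, -0.1]
gripper_width: 55.7
```

{"api": "jog_arm", "payload": {
  "translation": [
    [0,0,-0.03],
    [0,0,-0.08],
    [0,0,-0.13],
    [0,0,-0.17],
    [-0.04,-0.03,-0.17],
    [-0.09,-0.06,-0.17]
  ],
  "rot": [
    [0,0,0],
    [0,0,0],
    [0,0,0],
    [0,0,0],
    [0,0,0],
    [0,0,0]
  ]
}}

```text
t: 22.9
tcp_pos: [584.0, 130.1, 228.0]
eef_rot: [[-0.503, 0.864, 0.003], [0.864, 0.503, 0.001], [-0.0, 0.003, -1.0]]
contact_force: [0.9, -1.1, 0.2]
gripper_width: 55.4
```

```bash
python3 -c "
from h import *
snap('top','t7.png');snap('side','s7.png');print(arm.sense()['gripper_width'])
move([519.8,-377,160],down(np.radians(-5.8)))
a=cv2.resize(cv2.imread('pics/raw_t7.png')[190:290,200:300],(500,500),interpolation=cv2.INTER_CUBIC)
b=cv2.resize(cv2.imread('pics/raw_s7.png')[310:480,280:380],(300,500),interpolation=cv2.INTER_CUBIC)
cv2.imwrite('pics/c7.png',np.hstack([a,b]))"
```

```text
55.3251954430369
shift [-0.4022 -0.3009  0.069 ] rot [4.000e-04 3.200e-03 6.153e-01]
```

View pics/c7.png

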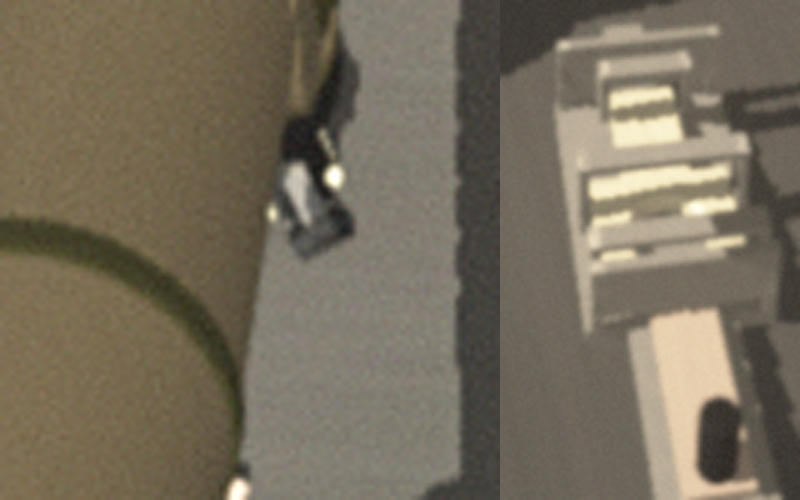

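The arm blocks the top view; the side crop shows plate(s) still in the magazine and the slide back out. Next feed.

{"api": "jog_arm", "payload": {
  "translation": [
    [-0.4022,-0.3009,0],
    [-0.4022,-0.3009,0],
    [-0.4022,-0.3009,0],
    [-0.4022,-0.3009,0],
    [-0.4022,-0.3009,0],
    [-0.4022,-0.3009,0],
    [-0.4022,-0.3009,0],
    [-0.4022,-0.3009,0]
  ],
  "rot": [
    [0,0,0.615],
    [0,0,0.615],
    [0,0,0.615],
    [0,0,0.615],
    [0,0,0.615],
    [0,0,0.615],
    [0,0,0.615],
    [0,0,0.615]
  ],
  "jaw": 0
}}

```text
t: 23.8
tcp_pos: [536.1, -269.6, 226.5]
eef_rot: [[0.092, 0.996, 0.0], [0.996, -0.092, 0.0], [0.0, 0.0, -1.0]]
contact_force: [0.2, 0.1, 1.0]
gripper_width: 0.1
```

```bash
python3 -c "
from h import *
move([519.8,-378,160],down(np.radians(-5.8)))
move([519.8,-378,53],down(np.radians(-5.8)))"
```

```text
shift [-0.1094 -0.0063  0.0665] rot [ 0.0001 -0.      0.0093]
shift [-0.1094 -0.0063  0.1735] rot [ 0.0001 -0.      0.0093]
```

{"api": "jog_arm", "payload": {
  "translation": [
    [-0.05,-0.006,0],
    [-0.1,-0.006,0.03],
    [-0.1094,-0.0063,0.08],
    [-0.1094,-0.0063,0.13],
    [-0.1094,-0.0063,0.1735],
    [-0.1094,-0.0063,0.1735],
    [-0.1094,-0.0063,0.1735]
  ],
  "rot": [
    [0,0,0.009],
    [0,0,0.009],
    [0,0,0.009],
    [0,0,0.009],
    [0,0,0.009],
    [0,0,0.009],
    [0,0,0.009]
  ]
}}

```text
t: 24.5
tcp_pos: [519.8, -376.3, 53.1]
eef_rot: [[0.101, 0.995, -0.002], [0.995, -0.101, 0.001], [0.001, -0.002, -1.0]]
contact_force: [-0.5, -0.3, 0.6]
gripper_width: -0.1
```

{"api": "jog_arm", "payload": {
  "translation": [
    [0.01,0,0],
    [0.015,0,0],
    [0.02,0,0],
    [0.026,0,0],
    [0.032,0,0],
    [0.038,0,0],
    [0.044,0,0],
    [0.05,0,0]
  ],
  "rot": [
    [0,0,0],
    [0,0,0],
    [0,0,0],
    [0,0,0],
    [0,0,0],
    [0,0,0],
    [0,0,0],
    [0,0,0]
  ]
}}

```text
t: 25.3
tcp_pos: [526.6, -328.6, 55.7]
eef_rot: [[0.102, 0.995, 0.005], [0.995, -0.102, -0.005], [-0.005, 0.005, -1.0]]
contact_force: [-0.7, -7.2, 4.2]
gripper_width: -0.4
```

{"api": "jog_arm", "payload": {
  "translation": [
    [0.006,0,0],
    [0.012,0,0],
    [0.018,0,0],
    [0.022,0,0],
    [0.026,0,0],
    [0.027,0,0],
    [0.027,0,0]
  ],
  "rot": [
    [0,0,0],
    [0,0,0],
    [0,0,0],
    [0,0,0],
    [0,0,0],
    [0,0,0],
    [0,0,0]
  ]
}}

```text
t: 26.0
tcp_pos: [528.7, -309.0, 56.0]
eef_rot: [[0.107, 0.994, 0.007], [0.994, -0.107, -0.015], [-0.015, 0.009, -1.0]]
contact_force: [-3.0, -26.0, -3.2]
gripper_width: 0.2
```

Stop reached at the same point. Retreat and go over the tail.

{"api": "jog_arm", "payload": {
  "translation": [
    [-0.03,0,0],
    [-0.06,0,0],
    [-0.09,0,0],
    [-0.09,0,-0.05],
    [-0.09,0,-0.1],
    [-0.05,0,-0.1],
    [0,0,-0.1],
    [0.04,0,-0.1]
  ],
  "rot": [
    [0,0,0],
    [0,0,0],
    [0,0,0],
    [0,0,0],
    [0,0,0],
    [0,0,0],
    [0,0,0],
    [0,0,0]
  ]
}}

```text
t: 26.8
tcp_pos: [532.6, -256.5, 154.9]
eef_rot: [[0.1, 0.995, 0.003], [0.995, -0.1, 0.001], [0.001, 0.003, -1.0]]
contact_force: [0.6, 0.6, 0.4]
gripper_width: 0.2
```

```bash
python3 -c "
from h import *
move([549.2,-105.5,120],down(np.radians(-5.7)))"
```

```text
shift [0.1518 0.0014 0.0351] rot [ 0.0027 -0.0014 -0.0002]
```

{"api": "jog_arm", "payload": {
  "translation": [
    [0.05,0.0014,0],
    [0.1,0.0014,0],
    [0.1518,0.0014,0.02],
    [0.1518,0.0014,0.035],
    [0.1518,0.0014,0.035],
    [0.1518,0.0014,0.035]
  ],
  "rot": [
    [0,0,0],
    [0,0,0],
    [0,0,0],
    [0,0,0],
    [0,0,0],
    [0,0,0]
  ],
  "jaw": 1
}}

```text
t: 27.4
tcp_pos: [548.8, -109.2, 119.2]
eef_rot: [[0.101, 0.995, 0.001], [0.995, -0.101, -0.0], [-0.0, 0.001, -1.0]]
contact_force: [0.6, 0.7, 0.5]
gripper_width: 84.6
```

```bash
python3 -c "
from h import *
move([549.2,-105.5,28.3],down(np.radians(-5.7)))"
```

```text
shift [ 0.0038 -0.0001  0.0909] rot [ 0.0011  0.0002 -0.0015]
```

{"api": "jog_arm", "payload": {
  "translation": [
    [0.004,0,0.03],
    [0.004,0,0.075],
    [0.004,0,0.091],
    [0.004,0,0.091],
    [0.004,0,0.091]
  ],
  "rot": [
    [0,0,0],
    [0,0,0],
    [0,0,0],
    [0,0,0],
    [0,0,0]
  ]
}}

```text
t: 27.9
tcp_pos: [549.4, -106.6, 28.2]
eef_rot: [[0.103, 0.995, 0.001], [0.995, -0.103, -0.001], [-0.001, 0.001, -1.0]]
contact_force: [-0.1, -0.0, 0.3]
gripper_width: 85.4
```

{"api": "jog_arm", "payload": {
  "translation": [
    [0,0,0],
    [0,0,0],
    [0,0,0],
    [0,0,0],
    [0,0,0],
    [0,0,0],
    [0,0,0]
  ],
  "rot": [
    [0,0,0],
    [0,0,0],
    [0,0,0],
    [0,0,0],
    [0,0,0],
    [0,0,0],
    [0,0,0]
  ],
  "jaw": 0
}}

```text
t: 28.6
tcp_pos: [549.5, -104.9, 28.2]
eef_rot: [[0.101, 0.995, 0.001], [0.995, -0.101, 0.0], [0.0, 0.001, -1.0]]
contact_force: [-1.8, 1.3, 12.5]
gripper_width: 32.1
```

{"api": "jog_arm", "payload": {
  "translation": [
    [0.01,0,0],
    [0.025,0,0],
    [0.04,0,0],
    [0.055,0,0],
    [0.07,0,0],
    [0.082,0,0],
    [0.09,0,0],
    [0.09,0,0]
  ],
  "rot": [
    [0,0,0],
    [0,0,0],
    [0,0,0],
    [0,0,0],
    [0,0,0],
    [0,0,0],
    [0,0,0],
    [0,0,0]
  ]
}}

```text
t: 29.4
tcp_pos: [558.2, -13.4, 26.9]
eef_rot: [[0.098, 0.995, -0.0], [0.995, -0.098, 0.001], [0.001, -0.001, -1.0]]
contact_force: [-0.0, 1.9, 2.3]
gripper_width: 32.0
```

{"api": "jog_arm", "payload": {
  "translation": [
    [0,0,-0.02],
    [0,0,-0.07],
    [0,0,-0.12],
    [0,0,-0.17],
    [0,0,-0.2],
    [0,0,-0.2]
  ],
  "rot": [
    [0,0,0],
    [0,0,0],
    [0,0,0],
    [0,0,0],
    [0,0,0],
    [0,0,0]
  ]
}}

```text
t: 30.0
tcp_pos: [559.6, -15.7, 230.7]
eef_rot: [[0.101, 0.995, 0.006], [0.995, -0.101, 0.001], [0.002, 0.006, -1.0]]
contact_force: [-0.1, 0.3, -2.2]
gripper_width: 31.7
```

```bash
cat > edge.py <<'E'
from h import *
s=arm.sense();c=arm.get_calibration('wrist');im=arm.read_camera('wrist');cv2.imwrite('pics/hold.png',im)
g=cv2.cvtColor(im,cv2.COLOR_BGR2GRAY).astype(int)
print('w',s['gripper_width'],'p',np.round(s['tcp_pos'],1))
print('col317 rows 255-295:',g[255:296,300:335].mean(1).round().astype(int).tolist())
print('row300 cols 260-375:',g[300,260:376:3].tolist())
E
python3 edge.py; python3 - <<'E'
from h import *
g=cv2.cvtColor(cv2.imread('pics/raw_w6.png'),cv2.COLOR_BGR2GRAY).astype(int)
print(g[255:296,300:335].mean(1).round().astype(int).tolist());print(g[300,260:376:3].tolist())
move([590.3,228.1,230],down(np.radians(30)))
E
```

```text
w 31.720203722637056 p [559.6 -15.7 230.7]
col317 rows 255-295: [129, 129, 129, 129, 127, 119, 105, 93, 90, 91, 99, 114, 121, 122, 122, 122, 122, 122, 123, 124, 133, 152, 163, 166, 166, 166, 166, 166, 166, 166, 167, 167, 167, 167, 167, 167, 167, 167, 167, 168, 168]
row300 cols 260-375: [105, 104, 105, 106, 74, 129, 165, 167, 167, 163, 166, 167, 166, 169, 170, 170, 166, 166, 165, 164, 168, 168, 168, 170, 173, 170, 166, 168, 170, 172, 172, 169, 130, 84, 107, 106, 106, 107, 126]
[138, 138, 138, 138, 137, 130, 115, 101, 96, 100, 116, 138, 135, 131, 131, 131, 131, 131, 131, 131, 134, 148, 169, 177, 177, 177, 178, 178, 178, 178, 178, 178, 178, 178, 178, 178, 178, 178, 178, 179, 179]
[111, 112, 112, 110, 68, 121, 176, 178, 179, 173, 177, 178, 178, 180, 182, 180, 179, 177, 177, 175, 178, 180, 180, 180, 183, 180, 177, 179, 179, 182, 183, 180, 117, 71, 112, 114, 115, 113, 134]
shift [ 0.2453  0.0071 -0.0012] rot [ 3.100e-03 -4.000e-04 -6.242e-01]
```

Grip identical to the last one; placing at the same pose (591, 229).

{"api": "jog_arm", "payload": {
  "translation": [
    [0.246,0.008,-0.001],
    [0.246,0.008,-0.001],
    [0.246,0.008,-0.001],
    [0.246,0.008,-0.001],
    [0.246,0.008,-0.001],
    [0.246,0.008,-0.001],
    [0.246,0.008,-0.001],
    [0.246,0.008,-0.001]
  ],
  "rot": [
    [0,0,-0.623],
    [0,0,-0.623],
    [0,0,-0.623],
    [0,0,-0.623],
    [0,0,-0.623],
    [0,0,-0.623],
    [0,0,-0.623],
    [0,0,-0.623]
  ]
}}

```text
t: 30.85
tcp_pos: [590.2, 226.9, 226.6]
eef_rot: [[-0.497, 0.868, -0.002], [0.868, 0.497, -0.002], [-0.0, -0.003, -1.0]]
contact_force: [-0.5, -0.5, -1.8]
gripper_width: 31.9
```

```bash
python3 -c "
from h import *
move([590.8,228.8,130],down(np.radians(30)));print(arm.sense()['gripper_width'])"
```

```text
shift [0.0014 0.0017 0.0966] rot [-0.0029  0.0003 -0.0034]
31.867705570596595
```

{"api": "jog_arm", "payload": {
  "translation": [
    [0.0008,0.0009,0.03],
    [0.0008,0.0009,0.07],
    [0.0008,0.0009,0.096],
    [0.0008,0.0009,0.096],
    [0.0008,0.0009,0.096]
  ],
  "rot": [
    [0,0,0],
    [0,0,0],
    [0,0,0],
    [0,0,0],
    [0,0,0]
  ]
}}

```text
t: 31.35
tcp_pos: [591.5, 228.1, 132.2]
eef_rot: [[-0.497, 0.868, -0.001], [0.868, 0.497, -0.001], [-0.0, -0.001, -1.0]]
contact_force: [1.0, 0.2, -0.3]
gripper_width: 31.9
```

{"api": "jog_arm", "payload": {
  "translation": [
    [0,0,0.005],
    [0,0,0.01],
    [0,0,0.015],
    [0,0,0.02],
    [0,0,0.025],
    [0,0,0.025]
  ],
  "rot": [
    [0,0,0],
    [0,0,0],
    [0,0,0],
    [0,0,0],
    [0,0,0],
    [0,0,0]
  ]
}}

```text
t: 31.95
tcp_pos: [590.9, 229.7, 106.3]
eef_rot: [[-0.499, 0.867, -0.001], [0.867, 0.499, -0.0], [0.0, -0.001, -1.0]]
contact_force: [0.2, 0.0, -1.4]
gripper_width: 31.6
```

{"api": "jog_arm", "payload": {
  "translation": [
    [-0.0005,-0.0003,0.01],
    [-0.0005,-0.0003,0.02],
    [-0.0005,-0.0003,0.028],
    [-0.0005,-0.0003,0.034],
    [-0.0005,-0.0003,0.037],
    [-0.0005,-0.0003,0.037]
  ],
  "rot": [
    [0,0,0],
    [0,0,0],
    [0,0,0],
    [0,0,0],
    [0,0,0],
    [0,0,0]
  ]
}}

```text
t: 32.55
tcp_pos: [591.1, 229.0, 69.5]
eef_rot: [[-0.499, 0.867, -0.001], [0.867, 0.499, -0.0], [0.0, -0.001, -1.0]]
contact_force: [-0.2, -0.3, -1.9]
gripper_width: 31.6
```

{"api": "jog_arm", "payload": {
  "translation": [
    [0,0,0.001],
    [0,0,0.002],
    [0,0,0.002]
  ],
  "rot": [
    [0,0,0],
    [0,0,0],
    [0,0,0]
  ]
}}

```text
t: 32.85
tcp_pos: [591.4, 229.3, 68.3]
eef_rot: [[-0.499, 0.867, 0.0], [0.867, 0.499, 0.0], [0.0, 0.001, -1.0]]
contact_force: [-0.1, 0.3, -0.2]
gripper_width: 32.0
```

Within 1 mm of seating; release, lift, and look at the magazine for a third plate from above while passing.

{"api": "jog_arm", "payload": {
  "translation": [
    [0,0,0.0005],
    [0,0,0.0005],
    [0,0,0.0005],
    [0,0,0.0005]
  ],
  "rot": [
    [0,0,0],
    [0,0,0],
    [0,0,0],
    [0,0,0]
  ],
  "jaw": 0.65
}}

```text
t: 33.25
tcp_pos: [591.3, 229.1, 67.6]
eef_rot: [[-0.499, 0.867, 0.0], [0.867, 0.499, 0.0], [-0.0, 0.0, -1.0]]
contact_force: [-0.2, 0.1, 0.7]
gripper_width: 55.4
```

{"api": "jog_arm", "payload": {
  "translation": [
    [0,0,-0.03],
    [0,0,-0.08],
    [0,0,-0.13],
    [0,0,-0.17],
    [-0.04,-0.03,-0.17],
    [-0.09,-0.06,-0.17],
    [-0.13,-0.1,-0.17],
    [-0.17,-0.13,-0.17]
  ],
  "rot": [
    [0,0,0],
    [0,0,0],
    [0,0,0],
    [0,0,0],
    [0,0,0.2],
    [0,0,0.3],
    [0,0,0.45],
    [0,0,0.6]
  ]
}}

```text
t: 34.05
tcp_pos: [564.6, 29.8, 237.9]
eef_rot: [[0.084, 0.996, 0.0], [0.996, -0.084, 0.0], [0.0, 0.0, -1.0]]
contact_force: [1.1, 0.0, -0.4]
gripper_width: 55.7
```

```bash
python3 -c "
from h import *
snap('side','s8.png');snap('top','t8.png')
move([519.8,-376,160],down(np.radians(-5.8)))
a=cv2.resize(cv2.imread('pics/raw_s8.png')[300:430,280:380],(400,520),interpolation=cv2.INTER_CUBIC)
b=cv2.resize(cv2.imread('pics/raw_s7.png')[300:430,280:380],(400,520),interpolation=cv2.INTER_CUBIC)
cv2.imwrite('pics/c8.png',np.hstack([a,b]))"
```

```text
shift [-0.4022 -0.0074  0.0794] rot [0.0008 0.0024 0.0094]
```

View pics/c8.png

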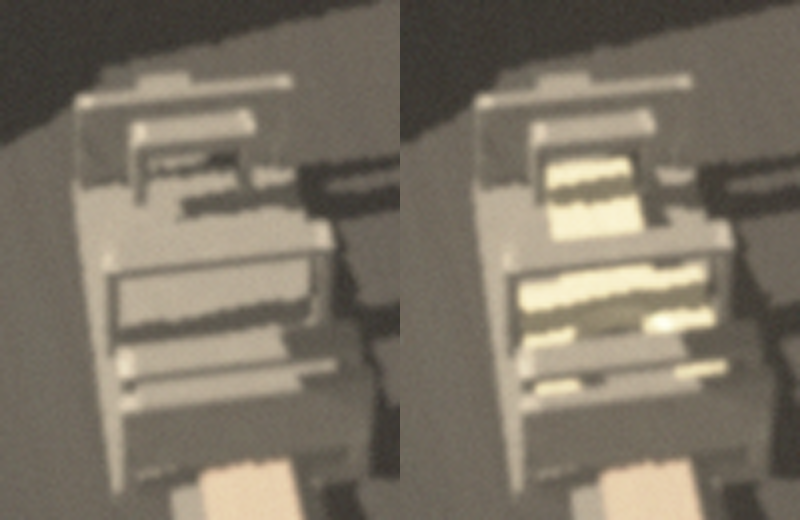

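Left crop (now): the magazine is empty, so plate 3 is absent and all three plates are out. Checking the stud and nut in the top picture.

```bash
python3 -c "
import cv2
im=cv2.imread('pics/raw_t8.png')[180:310,150:290];m=cv2.resize(im,None,fx=4.5,fy=4.5,interpolation=cv2.INTER_CUBIC)
for i in range(0,140,20):
    cv2.putText(m,str(150+i),(int(i*4.5),10),0,.4,(0,255,255));cv2.line(m,(int(i*4.5),0),(int(i*4.5),585),(0,255,255),1)
for i in range(0,130,20):
    cv2.putText(m,str(180+i),(0,int(i*4.5)+10),0,.4,(0,255,255));cv2.line(m,(0,int(i*4.5)),(630,int(i*4.5)),(0,255,255),1)
cv2.imwrite('pics/c9.png',m)"
```

```text
(no output)
```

View pics/c9.png

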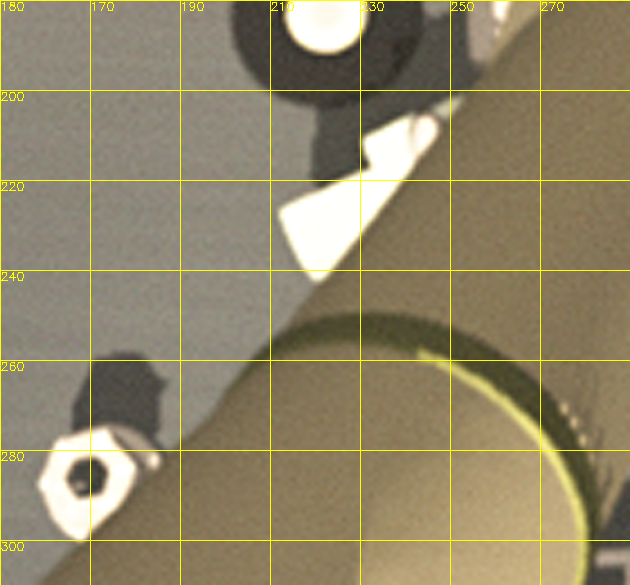

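The nut has been knocked: its hole is now at (169,286), ~30 mm towards +y; plates sit on the stud. Going over the nut for a close look.

```bash
python3 -c "
from h import *
t=arm.get_calibration('top');n=pz(t,169.3,286.2,40);print(n, pz(t,183.2,286,40))
move([n[0],n[1],180],down(np.radians(38)))"
```

```text
[441.63959059 353.59512462  40.        ] [444.34992612 318.69026517  40.        ]
shift [ 0.3171 -0.1521  0.0575] rot [-1.000e-04  2.600e-03 -7.551e-01]
```

{"api": "jog_arm", "payload": {
  "translation": [
    [0.3171,-0.1521,0],
    [0.3171,-0.1521,0],
    [0.3171,-0.1521,0],
    [0.3171,-0.1521,0],
    [0.3171,-0.1521,0],
    [0.3171,-0.1521,0.03],
    [0.3171,-0.1521,0.0575],
    [0.3171,-0.1521,0.0575]
  ],
  "rot": [
    [0,0,-0.755],
    [0,0,-0.755],
    [0,0,-0.755],
    [0,0,-0.755],
    [0,0,-0.755],
    [0,0,-0.755],
    [0,0,-0.755],
    [0,0,-0.755]
  ],
  "jaw": 1
}}

```text
t: 34.95
tcp_pos: [435.3, 363.7, 177.8]
eef_rot: [[-0.632, 0.775, -0.002], [0.775, 0.632, 0.0], [0.002, -0.002, -1.0]]
contact_force: [0.1, 0.6, 0.6]
gripper_width: 85.5
```

{"api": "jog_arm", "payload": {
  "translation": [
    [0,0,0],
    [0,0,0]
  ],
  "rot": [
    [0,0,0],
    [0,0,0]
  ]
}}

```text
t: 35.15
tcp_pos: [439.1, 358.4, 180.2]
eef_rot: [[-0.626, 0.78, 0.0], [0.78, 0.626, -0.001], [-0.001, -0.0, -1.0]]
contact_force: [-0.2, -1.1, 0.2]
gripper_width: 85.3
```

```bash
python3 -c "
from h import *
import pickle
c=arm.get_calibration('wrist');s=arm.sense();print(s['tcp_pos'],s['eef_rot'])
pickle.dump((c,s),open('w10.pkl','wb'));print(proj(c,[441.6,353.6,40]))
u,v=proj(c,[441.6,353.6,40]);x0,y0=int(u)-80,int(v)-70;print(x0,y0)
snap('wrist','w10.png',(x0,y0,x0+160,y0+140),4)"
```

```text
[439.09926863 358.39246314 180.21890615] [[-6.26202001e-01  7.79660804e-01  2.91982261e-04]
 [ 7.79660215e-01  6.26201921e-01 -1.04973064e-03]
 [-1.00127369e-03 -4.29696477e-04 -9.99999406e-01]]
(np.float64(313.6515203585137), np.float64(235.010107080279))
233 165
```

View pics/w10.png

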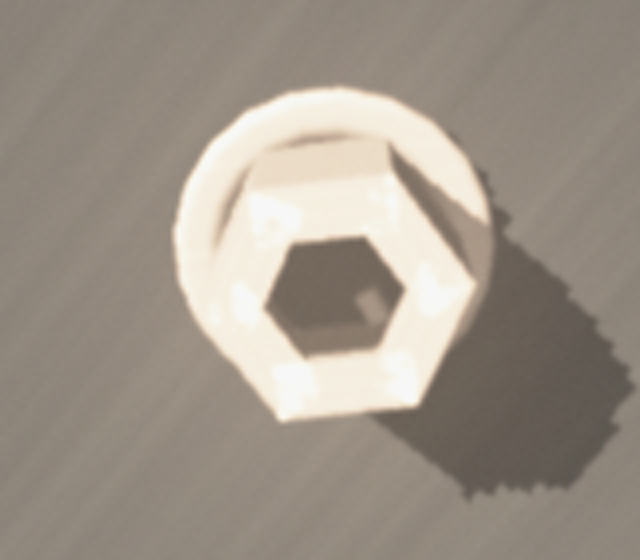

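Hexagon corners (crop): (281,421), (415,406), (475,287), (393,178), (252,190), (205,310); converting them to nut centre and flat angle.

```bash
python3 -c "
from h import *
import pickle
c,s=pickle.load(open('w10.pkl','rb'))
V=np.array([pz(c,233+a/4,165+b/4,40)[:2] for a,b in((281,421),(415,406),(475,287),(393,178),(252,190),(205,310))])
ctr=V.mean(0);d=V-ctr;print(ctr,np.hypot(*d.T).round(1))
ang=np.degrees(np.arctan2(d[:,1],d[:,0]));print(ang.round(1));z=np.exp(1j*np.radians(6*ang)).mean();va=np.degrees(np.angle(z))/6;print('vertex mod60',va,'flat normals',va+30)
f=233+334/4,165+242/4;print('flange ctr',pz(c,*f,4))
for k in range(-3,4):
  print(va+30+60*k,end=' ')
"
```

```text
[446.25512235 352.11221256] [26.9 26.3 26.2 25.9 26.6 25.1]
[ -74.9  -15.9   44.7  105.4  165.  -136.9]
vertex mod60 -15.444910145335072 flat normals 14.555089854664928
flange ctr [445.03325831 352.90802267   4.        ]
-165.4449101453351 -105.44491014533507 -45.44491014533507 14.555089854664928 74.55508985466493 134.5550898546649 194.5550898546649
```

```bash
python3 -c "
from h import *
move([445.5,352.5,31.5],down(np.radians(14.6)))"
```

```text
shift [-0.0077  0.0011  0.1492] rot [0.0007 0.0008 0.4204]
```

{"api": "jog_arm", "payload": {
  "translation": [
    [-0.0077,0.001,0.03],
    [-0.0077,0.001,0.06],
    [-0.0077,0.001,0.08],
    [-0.0077,0.001,0.08],
    [-0.0077,0.001,0.08],
    [-0.0077,0.001,0.08]
  ],
  "rot": [
    [0,0,0.42],
    [0,0,0.42],
    [0,0,0.42],
    [0,0,0.42],
    [0,0,0.42],
    [0,0,0.42]
  ]
}}

```text
t: 35.8
tcp_pos: [445.3, 353.8, 101.6]
eef_rot: [[-0.256, 0.967, 0.002], [0.967, 0.256, 0.001], [0.001, 0.002, -1.0]]
contact_force: [0.4, 0.5, 0.6]
gripper_width: 85.4
```

```bash
python3 -c "
from h import *
print(arm.sense()['tcp_pos'])
move([445.5,352.5,31.5],down(np.radians(14.6)))"
```

```text
[445.28417707 353.77442064 101.62537982]
shift [-0.0014 -0.0003  0.0701] rot [ 0.0021 -0.001   0.0038]
```

{"api": "jog_arm", "payload": {
  "translation": [
    [-0.001,0,0.03],
    [-0.001,0,0.055],
    [-0.001,0,0.07],
    [-0.001,0,0.07],
    [-0.001,0,0.07]
  ],
  "rot": [
    [0,0,0.004],
    [0,0,0.004],
    [0,0,0.004],
    [0,0,0.004],
    [0,0,0.004]
  ]
}}

```text
t: 36.3
tcp_pos: [445.1, 353.1, 31.2]
eef_rot: [[-0.251, 0.968, 0.001], [0.968, 0.251, 0.001], [0.001, 0.001, -1.0]]
contact_force: [0.2, -0.4, -0.1]
gripper_width: 85.1
```

{"api": "jog_arm", "payload": {
  "translation": [
    [0,0,0],
    [0,0,0],
    [0,0,0],
    [0,0,0],
    [0,0,0],
    [0,0,0],
    [0,0,0]
  ],
  "rot": [
    [0,0,0],
    [0,0,0],
    [0,0,0],
    [0,0,0],
    [0,0,0],
    [0,0,0],
    [0,0,0]
  ],
  "jaw": 0,
  "grip_force": 80
}}

```text
t: 37.0
tcp_pos: [444.6, 353.4, 31.1]
eef_rot: [[-0.251, 0.968, 0.001], [0.968, 0.251, 0.001], [0.001, 0.001, -1.0]]
contact_force: [-1.0, -0.6, 9.7]
gripper_width: 45.0
```

Nut gripped (45.0 mm reading). Lift and carry over the stud.

{"api": "jog_arm", "payload": {
  "translation": [
    [0,0,-0.02],
    [0,0,-0.06],
    [0,0,-0.1],
    [0,0,-0.14],
    [0,0,-0.18],
    [0,0,-0.2],
    [0,0,-0.2]
  ],
  "rot": [
    [0,0,0],
    [0,0,0],
    [0,0,0],
    [0,0,0],
    [0,0,0],
    [0,0,0],
    [0,0,0]
  ]
}}

```text
t: 37.7
tcp_pos: [445.2, 353.7, 232.9]
eef_rot: [[-0.251, 0.968, 0.003], [0.968, 0.251, 0.004], [0.003, 0.004, -1.0]]
contact_force: [-0.7, -0.5, -2.9]
gripper_width: 44.6
```

```bash
python3 -c "
from h import *
print(arm.sense()['gripper_width'])
move([626.1,167.1,222],down(np.radians(14.6)))"
```

```text
44.62345780381344
shift [-0.226   0.1283  0.0108] rot [ 0.0041 -0.0029 -0.0014]
```

{"api": "jog_arm", "payload": {
  "translation": [
    [-0.04,0.023,0],
    [-0.08,0.045,0],
    [-0.12,0.068,0],
    [-0.16,0.09,0],
    [-0.2,0.114,0],
    [-0.226,0.1283,0],
    [-0.226,0.1283,0],
    [-0.226,0.1283,0]
  ],
  "rot": [
    [0,0,0],
    [0,0,0],
    [0,0,0],
    [0,0,0],
    [0,0,0],
    [0,0,0],
    [0,0,0],
    [0,0,0]
  ]
}}

```text
t: 38.5
tcp_pos: [624.6, 165.5, 228.2]
eef_rot: [[-0.249, 0.969, -0.002], [0.969, 0.249, -0.001], [-0.0, -0.003, -1.0]]
contact_force: [-0.7, 0.2, -2.4]
gripper_width: 44.7
```

{"api": "jog_arm", "payload": {
  "translation": [
    [0,0,0],
    [0,0,0],
    [0,0,0],
    [0,0,0]
  ],
  "rot": [
    [0,0,0],
    [0,0,0],
    [0,0,0],
    [0,0,0]
  ]
}}

```text
t: 38.9
tcp_pos: [624.8, 167.1, 230.0]
eef_rot: [[-0.251, 0.968, -0.0], [0.968, 0.251, 0.0], [0.0, 0.0, -1.0]]
contact_force: [0.4, 0.2, -3.1]
gripper_width: 44.6
```

```bash
python3 -c "
from h import *
s=arm.sense();print(s['gripper_width'],s['tcp_pos'])
move([626.1,167.1,195],down(np.radians(14.6)))
snap('side','s11.png');snap('top','t11.png')
a=cv2.resize(cv2.imread('pics/raw_s11.png')[90:270,260:400],(420,540),interpolation=cv2.INTER_CUBIC)
b=cv2.resize(cv2.imread('pics/raw_t11.png')[170:260,200:290],(380,380),interpolation=cv2.INTER_CUBIC)
o=np.zeros((540,800,3),np.uint8);o[:,:420]=a;o[:380,420:]=b;cv2.imwrite('pics/c11.png',o)"
```

```text
44.56032062761656 [624.82222623 167.11543523 230.04538414]
shift [-0.0003  0.0012  0.035 ] rot [ 0.     -0.0002 -0.0006]
```

All sixteen views are used; from here I go by force, pose and width. Lowering onto the nose.

{"api": "jog_arm", "payload": {
  "translation": [
    [-0.0003,0.0012,0.02],
    [-0.0003,0.0012,0.04],
    [-0.0003,0.0012,0.05],
    [-0.0003,0.0012,0.06],
    [-0.0003,0.0012,0.065],
    [-0.0003,0.0012,0.065]
  ],
  "rot": [
    [0,0,0],
    [0,0,0],
    [0,0,0],
    [0,0,0],
    [0,0,0],
    [0,0,0]
  ]
}}

```text
t: 39.6
tcp_pos: [626.4, 166.2, 164.7]
eef_rot: [[-0.25, 0.968, -0.0], [0.968, 0.25, -0.0], [-0.0, -0.001, -1.0]]
contact_force: [0.3, -0.9, -2.2]
gripper_width: 44.9
```

{"api": "jog_arm", "payload": {
  "translation": [
    [0,0,0.005],
    [0,0,0.01],
    [0,0,0.012],
    [0,0,0.012]
  ],
  "rot": [
    [0,0,0],
    [0,0,0],
    [0,0,0],
    [0,0,0]
  ]
}}

```text
t: 40.0
tcp_pos: [626.3, 166.4, 152.8]
eef_rot: [[-0.25, 0.968, -0.0], [0.968, 0.25, -0.0], [-0.0, -0.0, -1.0]]
contact_force: [-0.3, -0.5, -2.6]
gripper_width: 44.5
```

{"api": "jog_arm", "payload": {
  "translation": [
    [0,0,0.004],
    [0,0,0.008],
    [0,0,0.012],
    [0,0,0.014],
    [0,0,0.014]
  ],
  "rot": [
    [0,0,0],
    [0,0,0],
    [0,0,0],
    [0,0,0],
    [0,0,0]
  ]
}}

```text
t: 40.5
tcp_pos: [626.3, 166.3, 138.6]
eef_rot: [[-0.25, 0.968, -0.001], [0.968, 0.25, -0.0], [-0.0, -0.001, -1.0]]
contact_force: [-1.5, -1.0, -3.0]
gripper_width: 44.7
```

{"api": "jog_arm", "payload": {
  "translation": [
    [0,0,0.001],
    [0,0,0.002],
    [0,0,0.003],
    [0,0,0.003]
  ],
  "rot": [
    [0,0,0],
    [0,0,0],
    [0,0,0],
    [0,0,0]
  ]
}}

```text
t: 40.9
tcp_pos: [626.4, 166.4, 135.9]
eef_rot: [[-0.25, 0.968, -0.0], [0.968, 0.25, -0.0], [0.0, -0.0, -1.0]]
contact_force: [-0.8, 0.6, -2.4]
gripper_width: 44.6
```

Nut at the crown with no side load. Loosen to about 1.5 mm slack and back off counter-clockwise.

{"api": "jog_arm", "payload": {
  "translation": [
    [0,0,0],
    [0,0,0],
    [0,0,0],
    [0,0,0]
  ],
  "rot": [
    [0,0,0],
    [0,0,0],
    [0,0,0],
    [0,0,0]
  ],
  "jaw": 0.56
}}

```text
t: 41.3
tcp_pos: [626.6, 166.4, 136.2]
eef_rot: [[-0.25, 0.968, 0.0], [0.968, 0.25, 0.0], [0.0, 0.0, -1.0]]
contact_force: [0.2, 0.2, -0.8]
gripper_width: 47.9
```

```bash
cat > st.py <<'E'
from h import *
import sys
s=arm.sense();print(s['gripper_width'],np.round(s['tcp_pos'],1),'j7',s['joints'][6],'tq',np.round(s['wrist_torque'],2))
im=arm.read_camera('side');cv2.imwrite('pics/side_%s.png'%sys.argv[1],im)
c=arm.get_calibration('side')
print([ (z,np.round(proj(c,[626,166,z]),1).tolist()) for z in(104,144)])
g=cv2.cvtColor(im,cv2.COLOR_BGR2GRAY).astype(int)
for x in(314,320,326,332,338): print(x,g[180:236,x].tolist())
E
python3 st.py a
```

```text
47.85135014571542 [626.6 166.4 136.2] j7 0.35682983501916077 tq [0.03 0.04 0.03]
[(104, [326.0, 201.0]), (144, [326.3, 183.9])]
314 [51, 52, 53, 58, 60, 60, 60, 65, 67, 68, 65, 69, 67, 71, 73, 86, 125, 168, 197, 204, 201, 209, 227, 236, 235, 229, 229, 235, 240, 240, 240, 241, 239, 240, 240, 239, 240, 239, 241, 241, 241, 241, 243, 243, 245, 248, 249, 249, 249, 248, 248, 248, 248, 249, 248, 244]
320 [205, 205, 190, 154, 118, 99, 100, 100, 99, 112, 131, 146, 153, 150, 153, 154, 155, 162, 163, 167, 184, 195, 198, 198, 211, 226, 226, 209, 191, 196, 211, 219, 218, 207, 210, 215, 223, 230, 232, 231, 226, 224, 231, 239, 242, 242, 243, 245, 247, 248, 248, 249, 248, 248, 248, 248]
326 [170, 140, 124, 123, 123, 124, 116, 114, 113, 116, 120, 125, 132, 141, 150, 154, 151, 153, 153, 152, 155, 156, 155, 159, 177, 200, 211, 199, 163, 128, 116, 123, 125, 132, 154, 165, 150, 138, 159, 172, 174, 172, 174, 198, 228, 240, 242, 243, 242, 241, 234, 216, 196, 191, 191, 199]
332 [224, 219, 192, 149, 117, 108, 106, 108, 113, 110, 117, 117, 120, 117, 118, 123, 133, 142, 147, 149, 148, 148, 152, 162, 186, 199, 183, 148, 123, 119, 119, 118, 118, 118, 119, 116, 110, 114, 110, 106, 109, 126, 177, 221, 239, 242, 239, 229, 200, 159, 137, 134, 128, 132, 134, 132]
338 [50, 63, 74, 89, 101, 102, 102, 101, 97, 97, 99, 99, 98, 100, 101, 100, 103, 100, 103, 105, 105, 108, 120, 143, 151, 131, 106, 83, 71, 63, 66, 82, 110, 129, 130, 128, 130, 128, 133, 137, 159, 208, 234, 239, 227, 196, 158, 135, 133, 132, 135, 132, 133, 133, 127, 118]
```

{"api": "jog_arm", "payload": {
  "translation": [
    [0,0,0],
    [0,0,0],
    [0,0,0],
    [0,0,0],
    [0,0,0],
    [0,0,0],
    [0,0,0],
    [0,0,0]
  ],
  "rot": [
    [0,0,-0.1],
    [0,0,-0.2],
    [0,0,-0.3],
    [0,0,-0.4],
    [0,0,-0.5],
    [0,0,-0.6],
    [0,0,-0.7],
    [0,0,-0.8]
  ]
}}

```text
t: 42.15
tcp_pos: [626.4, 166.3, 136.0]
eef_rot: [[-0.871, 0.491, 0.0], [0.491, 0.871, -0.0], [-0.0, -0.0, -1.0]]
contact_force: [0.4, 0.2, -0.6]
gripper_width: 48.1
```

```bash
python3 st.py b
```

```text
48.08991117189809 [626.4 166.3 136. ] j7 0.9338746994392932 tq [-0.02 -0.09 -0.03]
[(104, [326.0, 201.0]), (144, [326.3, 183.9])]
314 [71, 69, 73, 75, 94, 120, 140, 149, 148, 150, 152, 148, 153, 167, 187, 204, 206, 197, 191, 190, 196, 211, 225, 232, 230, 220, 223, 233, 238, 240, 241, 239, 238, 239, 239, 239, 240, 240, 240, 240, 240, 242, 242, 243, 244, 247, 248, 248, 249, 248, 247, 247, 248, 248, 248, 243]
320 [53, 58, 64, 66, 66, 64, 68, 76, 77, 80, 84, 81, 81, 82, 84, 85, 83, 83, 103, 138, 170, 187, 197, 199, 211, 226, 226, 208, 192, 198, 210, 218, 212, 208, 209, 214, 221, 229, 232, 228, 224, 224, 230, 238, 241, 242, 242, 244, 246, 247, 249, 248, 248, 248, 248, 248]
326 [55, 56, 54, 53, 60, 65, 69, 74, 79, 81, 75, 84, 82, 81, 83, 82, 83, 88, 83, 94, 106, 114, 127, 136, 165, 196, 210, 201, 162, 128, 120, 129, 133, 138, 156, 165, 149, 137, 157, 172, 170, 170, 171, 196, 224, 239, 242, 242, 242, 240, 232, 217, 194, 187, 190, 198]
332 [200, 207, 199, 177, 156, 165, 174, 158, 130, 112, 114, 111, 112, 110, 109, 111, 110, 111, 110, 110, 114, 113, 110, 113, 128, 157, 173, 152, 127, 117, 116, 116, 115, 119, 117, 116, 112, 115, 109, 108, 111, 125, 174, 220, 238, 242, 241, 229, 198, 156, 135, 129, 129, 131, 132, 131]
338 [122, 136, 151, 170, 190, 198, 181, 139, 115, 108, 113, 109, 110, 108, 111, 111, 108, 110, 110, 110, 111, 110, 109, 110, 113, 107, 96, 84, 68, 65, 64, 77, 108, 127, 129, 125, 127, 128, 131, 134, 158, 205, 232, 237, 225, 195, 155, 135, 132, 133, 132, 131, 131, 130, 129, 116]
```

Not dropped yet (flange edge still at row 206). Continue counter-clockwise.

{"api": "jog_arm", "payload": {
  "translation": [
    [0,0,0],
    [0,0,0],
    [0,0,0],
    [0,0,0],
    [0,0,0],
    [0,0,0],
    [0,0,0],
    [0,0,0]
  ],
  "rot": [
    [0,0,-0.1],
    [0,0,-0.2],
    [0,0,-0.3],
    [0,0,-0.4],
    [0,0,-0.5],
    [0,0,-0.6],
    [0,0,-0.7],
    [0,0,-0.8]
  ]
}}

```text
t: 43.0
tcp_pos: [628.2, 166.7, 137.0]
eef_rot: [[-0.961, -0.277, 0.004], [-0.277, 0.961, 0.002], [-0.004, 0.001, -1.0]]
contact_force: [4.9, 2.8, 2.5]
gripper_width: 48.0
```

```bash
sed -i 's/(314,320,326,332,338)/(320,326,332)/; s/180:236/195:226/' st.py; python3 st.py c
```

```text
48.01292747646173 [628.2 166.7 137. ] j7 1.5042007888804902 tq [ 0.5  -1.34 -1.49]
[(104, [326.0, 201.0]), (144, [326.3, 183.9])]
320 [219, 221, 219, 219, 219, 220, 221, 218, 220, 219, 220, 220, 215, 212, 218, 225, 223, 204, 194, 203, 214, 221, 226, 230, 229, 225, 222, 230, 237, 240, 241]
326 [155, 130, 124, 122, 125, 123, 123, 124, 124, 124, 125, 126, 129, 142, 174, 202, 206, 185, 148, 120, 115, 119, 132, 156, 173, 174, 170, 171, 196, 225, 237]
332 [109, 114, 112, 115, 113, 116, 120, 120, 118, 118, 118, 119, 129, 156, 185, 195, 175, 141, 120, 116, 115, 112, 114, 109, 108, 107, 127, 176, 219, 237, 241]
```

Flange edge is now at row 210.5, i.e. ~10–11 mm lower, and the notch wall is felt (1.5 N m): the nut has dropped. Lower the fingers a bit and screw clockwise, following down.

{"api": "jog_arm", "payload": {
  "translation": [
    [0,0,0],
    [0,0,0.003],
    [0,0,0.006],
    [0,0,0.008],
    [0,0,0.008]
  ],
  "rot": [
    [0,0,0.1],
    [0,0,0.12],
    [0,0,0.12],
    [0,0,0.12],
    [0,0,0.12]
  ]
}}

```text
t: 43.55
tcp_pos: [629.6, 166.1, 131.1]
eef_rot: [[-0.988, -0.157, 0.007], [-0.157, 0.988, 0.001], [-0.007, 0.0, -1.0]]
contact_force: [2.0, -1.9, 20.6]
gripper_width: 47.9
```

{"api": "jog_arm", "payload": {
  "translation": [
    [0,0,0],
    [0,0,0],
    [0,0,0.001],
    [0,0,0.0015],
    [0,0,0.002],
    [0,0,0.0025],
    [0,0,0.003],
    [0,0,0.0035]
  ],
  "rot": [
    [0,0,0.1],
    [0,0,0.2],
    [0,0,0.3],
    [0,0,0.4],
    [0,0,0.5],
    [0,0,0.6],
    [0,0,0.7],
    [0,0,0.8]
  ]
}}

```text
t: 44.35
tcp_pos: [626.1, 166.4, 124.4]
eef_rot: [[-0.799, 0.601, -0.0], [0.601, 0.799, -0.0], [0.0, -0.0, -1.0]]
contact_force: [-0.8, -0.2, 0.4]
gripper_width: 47.5
```

```bash
python3 st.py d
```

```text
47.54833442044389 [626.1 166.4 124.4] j7 0.8476400134037326 tq [-0.02 -0.06 -0.01]
[(104, [326.0, 201.0]), (144, [326.3, 183.9])]
320 [65, 69, 64, 68, 69, 64, 62, 68, 85, 121, 155, 177, 187, 192, 201, 214, 225, 223, 205, 194, 204, 220, 229, 232, 229, 225, 225, 230, 238, 241, 241]
326 [100, 103, 101, 102, 104, 103, 103, 103, 109, 110, 116, 120, 121, 132, 161, 195, 211, 208, 186, 148, 124, 122, 130, 157, 171, 171, 169, 172, 197, 227, 239]
332 [111, 108, 109, 112, 112, 112, 110, 108, 110, 108, 113, 110, 110, 112, 118, 135, 158, 158, 136, 119, 113, 114, 110, 109, 110, 110, 127, 172, 220, 238, 242]
```

Free again and sinking (edge at 211.5). Continue clockwise.

{"api": "jog_arm", "payload": {
  "translation": [
    [0,0,0.0005],
    [0,0,0.001],
    [0,0,0.0015],
    [0,0,0.002],
    [0,0,0.0025],
    [0,0,0.003],
    [0,0,0.0035],
    [0,0,0.0038]
  ],
  "rot": [
    [0,0,0.1],
    [0,0,0.2],
    [0,0,0.3],
    [0,0,0.4],
    [0,0,0.5],
    [0,0,0.6],
    [0,0,0.7],
    [0,0,0.8]
  ]
}}

```text
t: 45.2
tcp_pos: [626.1, 166.4, 120.6]
eef_rot: [[-0.128, 0.992, -0.001], [0.992, 0.128, -0.0], [-0.0, -0.001, -1.0]]
contact_force: [0.6, 0.1, -1.2]
gripper_width: 47.8
```

{"api": "jog_arm", "payload": {
  "translation": [
    [0,0,0.0005],
    [0,0,0.001],
    [0,0,0.0015],
    [0,0,0.002],
    [0,0,0.0025],
    [0,0,0.003],
    [0,0,0.0035],
    [0,0,0.0038]
  ],
  "rot": [
    [0,0,0.1],
    [0,0,0.2],
    [0,0,0.3],
    [0,0,0.4],
    [0,0,0.5],
    [0,0,0.6],
    [0,0,0.7],
    [0,0,0.8]
  ]
}}

```text
t: 46.0
tcp_pos: [626.1, 166.4, 116.8]
eef_rot: [[0.622, 0.783, -0.0], [0.783, -0.622, -0.0], [-0.0, -0.0, -1.0]]
contact_force: [-0.3, 0.7, -1.0]
gripper_width: 48.0
```

```bash
python3 st.py e
```

```text
47.97318928127869 [626.1 166.4 116.8] j7 -0.299716745160624 tq [-0.05  0.05  0.03]
[(104, [326.0, 201.0]), (144, [326.3, 183.9])]
320 [207, 212, 208, 210, 212, 216, 221, 223, 223, 227, 224, 225, 225, 225, 224, 224, 222, 220, 220, 228, 228, 215, 219, 228, 228, 226, 225, 230, 237, 240, 241]
326 [167, 154, 128, 118, 117, 120, 121, 122, 122, 120, 124, 123, 124, 126, 129, 128, 132, 140, 156, 157, 139, 125, 119, 118, 126, 143, 161, 170, 196, 225, 239]
332 [106, 108, 111, 116, 116, 119, 120, 120, 119, 121, 118, 119, 121, 121, 122, 125, 121, 118, 116, 118, 121, 117, 110, 111, 108, 109, 110, 126, 171, 216, 236]
```

Edge at 213.7: about 18 mm below the crown. Another ~90°.

{"api": "jog_arm", "payload": {
  "translation": [
    [0,0,0.0005],
    [0,0,0.001],
    [0,0,0.0015],
    [0,0,0.002],
    [0,0,0.0025],
    [0,0,0.003],
    [0,0,0.0035],
    [0,0,0.0038]
  ],
  "rot": [
    [0,0,0.1],
    [0,0,0.2],
    [0,0,0.3],
    [0,0,0.4],
    [0,0,0.5],
    [0,0,0.6],
    [0,0,0.7],
    [0,0,0.8]
  ]
}}

```text
t: 46.85
tcp_pos: [626.2, 166.5, 113.0]
eef_rot: [[0.995, 0.102, -0.001], [0.102, -0.995, -0.0], [-0.001, -0.0, -1.0]]
contact_force: [0.6, 0.2, -0.4]
gripper_width: 47.8
```

{"api": "jog_arm", "payload": {
  "translation": [
    [0,0,0.0005],
    [0,0,0.001],
    [0,0,0.0015],
    [0,0,0.002],
    [0,0,0.0025],
    [0,0,0.003],
    [0,0,0.0035],
    [0,0,0.0038]
  ],
  "rot": [
    [0,0,0.1],
    [0,0,0.2],
    [0,0,0.3],
    [0,0,0.4],
    [0,0,0.5],
    [0,0,0.6],
    [0,0,0.7],
    [0,0,0.8]
  ]
}}

```text
t: 47.65
tcp_pos: [626.1, 166.4, 109.1]
eef_rot: [[0.766, -0.643, -0.001], [-0.643, -0.766, -0.0], [-0.001, 0.001, -1.0]]
contact_force: [-0.4, 0.2, 0.5]
gripper_width: 47.9
```

```bash
python3 st.py f
```

```text
47.92589140588475 [626.1 166.4 109.1] j7 -1.6488940653096387 tq [ 0.   -0.01 -0.  ]
[(104, [326.0, 201.0]), (144, [326.3, 183.9])]
320 [49, 51, 46, 50, 52, 46, 52, 50, 47, 52, 49, 48, 48, 52, 61, 75, 97, 109, 113, 111, 107, 106, 108, 111, 112, 104, 104, 109, 118, 124, 123]
326 [85, 85, 92, 90, 94, 89, 88, 91, 95, 98, 99, 101, 97, 101, 99, 103, 104, 111, 114, 113, 113, 111, 111, 115, 115, 119, 112, 113, 117, 124, 125]
332 [101, 102, 101, 105, 103, 105, 108, 104, 108, 107, 109, 107, 109, 109, 107, 107, 107, 109, 107, 106, 109, 105, 109, 111, 113, 106, 105, 110, 121, 124, 124]
```

{"api": "jog_arm", "payload": {
  "translation": [
    [0,0,0.0005],
    [0,0,0.001],
    [0,0,0.0015],
    [0,0,0.002],
    [0,0,0.0022],
    [0,0,0.0022]
  ],
  "rot": [
    [0,0,0.1],
    [0,0,0.2],
    [0,0,0.3],
    [0,0,0.4],
    [0,0,0.45],
    [0,0,0.43]
  ]
}}

```text
t: 48.3
tcp_pos: [626.2, 166.4, 106.9]
eef_rot: [[0.433, -0.901, -0.001], [-0.901, -0.433, -0.0], [-0.0, 0.001, -1.0]]
contact_force: [-0.9, -0.3, 0.6]
gripper_width: 48.0
```

{"api": "jog_arm", "payload": {
  "translation": [
    [0,0,0],
    [0,0,0],
    [0,0,0],
    [0,0,0]
  ],
  "rot": [
    [0,0,0],
    [0,0,0],
    [0,0,0],
    [0,0,0]
  ],
  "jaw": 1
}}

```text
t: 48.7
tcp_pos: [626.4, 166.3, 107.1]
eef_rot: [[0.431, -0.903, 0.0], [-0.903, -0.431, 0.0], [-0.0, -0.0, -1.0]]
contact_force: [0.4, 0.3, -0.8]
gripper_width: 85.6
```

{"api": "jog_arm", "payload": {
  "translation": [
    [0,0,-0.02],
    [0,0,-0.06],
    [0,0,-0.11],
    [0,0,-0.15],
    [0,0,-0.17],
    [-0.04,0,-0.18],
    [-0.09,0,-0.18],
    [-0.14,0,-0.18]
  ],
  "rot": [
    [0,0,0],
    [0,0,0],
    [0,0,0],
    [0,0,0],
    [0,0,0],
    [0,0,0],
    [0,0,0],
    [0,0,0]
  ]
}}

```text
t: 49.5
tcp_pos: [565.5, 293.7, 287.1]
eef_rot: [[0.429, -0.903, -0.0], [-0.903, -0.429, 0.001], [-0.001, -0.0, -1.0]]
contact_force: [0.6, 0.7, -0.3]
gripper_width: 85.5
```

```bash
python3 st.py g; python3 -c "
from h import *
s=arm.sense();R=np.array(s['eef_rot']);print(s['tcp_pos'],R[:,:2])"
```

```text
85.46519350821119 [565.5 293.7 287.1] j7 -2.4611463670608607 tq [ 0.05 -0.05  0.02]
[(104, [326.0, 201.0]), (144, [326.3, 183.9])]
320 [101, 100, 100, 100, 102, 104, 103, 105, 105, 105, 105, 104, 98, 103, 102, 103, 104, 106, 103, 103, 103, 103, 102, 108, 110, 109, 104, 111, 119, 120, 122]
326 [112, 112, 112, 111, 113, 107, 102, 104, 107, 112, 115, 115, 113, 112, 114, 113, 114, 114, 112, 116, 113, 114, 111, 110, 113, 117, 113, 111, 112, 118, 124]
332 [98, 97, 99, 100, 104, 98, 106, 108, 112, 113, 112, 116, 115, 115, 115, 115, 115, 115, 114, 115, 114, 113, 106, 107, 109, 111, 107, 110, 116, 124, 128]
[561.51021908 303.77340792 285.18726047] [[ 0.43909322 -0.89842889]
 [-0.89842657 -0.43911031]
 [-0.0051805   0.00276745]]
```

{"api": "jog_arm", "payload": {
  "translation": [
    [0.406,0.265,0],
    [0.406,0.265,0],
    [0.406,0.265,0],
    [0.406,0.265,0],
    [0.406,0.265,0],
    [0.406,0.265,0],
    [0.406,0.265,0],
    [0.406,0.265,0]
  ],
  "rot": [
    [0,0,-1.2],
    [0,0,-1.2],
    [0,0,-1.2],
    [0,0,-1.2],
    [0,0,-1.2],
    [0,0,-1.2],
    [0,0,-1.2],
    [0,0,-1.2]
  ]
}}

```text
t: 50.35
tcp_pos: [512.1, -105.4, 286.9]
eef_rot: [[0.997, 0.081, 0.0], [0.081, -0.997, 0.0], [0.0, -0.0, -1.0]]
contact_force: [1.0, -0.4, -0.4]
gripper_width: 85.7
```

{"api": "jog_arm", "payload": {
  "translation": [
    [0.1,0.07,0],
    [0.1,0.07,0],
    [0.1,0.07,0],
    [0.1,0.07,0]
  ],
  "rot": [
    [0,0,0],
    [0,0,0],
    [0,0,0],
    [0,0,0]
  ]
}}

```text
t: 50.75
tcp_pos: [619.5, -168.3, 286.2]
eef_rot: [[0.997, 0.073, -0.0], [0.073, -0.997, -0.002], [-0.0, 0.002, -1.0]]
contact_force: [0.3, -0.6, -0.1]
gripper_width: 85.5
```

```bash
python3 st.py h; python3 - <<'E'
from h import *
im=arm.read_camera('top');cv2.imwrite('pics/top_end.png',im)
c=arm.get_calibration('side');t=arm.get_calibration('top')
h=cv2.imread('pics/side_h.png');e=cv2.imread('pics/raw_s1.png')
g=cv2.cvtColor(h,cv2.COLOR_BGR2GRAY).astype(int)
for y in range(186,240,2): print(y,g[y,300:352:2].tolist())
# top-view thresholded blobs around nut/plates
gt=cv2.cvtColor(im,cv2.COLOR_BGR2GRAY).astype(int)
for y in range(196,242,2): print(y,gt[y,214:268:2].tolist())
print('top proj crown/nuttop/nose',[np.round(proj(t,[626,166,z]),1).tolist() for z in(30,76,116,150)])
E
```

```text
85.47513086750494 [ 619.5 -168.3  286.2] j7 -0.8299993751581979 tq [-0.07  0.08  0.01]
[(104, [326.0, 201.0]), (144, [326.3, 183.9])]
320 [216, 210, 206, 206, 206, 211, 218, 224, 226, 227, 227, 227, 226, 227, 227, 228, 226, 225, 227, 226, 224, 220, 217, 225, 225, 210, 207, 223, 236, 240, 242]
326 [171, 169, 167, 167, 177, 202, 215, 203, 171, 137, 124, 122, 120, 122, 120, 124, 121, 122, 122, 124, 121, 126, 152, 186, 206, 197, 160, 129, 134, 174, 219]
332 [125, 110, 108, 126, 167, 197, 207, 184, 147, 126, 119, 119, 120, 120, 120, 119, 122, 124, 121, 121, 123, 142, 175, 192, 185, 154, 122, 115, 124, 134, 158]
186 [105, 102, 107, 106, 106, 107, 105, 104, 105, 104, 128, 214, 228, 197, 142, 112, 103, 106, 104, 107, 102, 105, 103, 105, 107, 104]
188 [106, 104, 104, 108, 106, 107, 100, 103, 104, 104, 128, 214, 217, 181, 137, 111, 100, 106, 106, 103, 105, 107, 106, 104, 104, 107]
190 [106, 108, 105, 105, 106, 105, 104, 103, 105, 107, 128, 210, 201, 173, 134, 110, 104, 104, 107, 105, 105, 106, 103, 107, 104, 106]
192 [106, 107, 101, 102, 104, 107, 105, 106, 108, 139, 172, 216, 196, 169, 134, 1
[... 5529 characters left out ...]
253, 253, 253, 252, 239, 167, 118, 92, 119, 129]
234 [169, 254, 254, 254, 254, 254, 253, 252, 251, 253, 247, 214, 156, 166, 254, 253, 253, 253, 248, 209, 157, 127, 112, 103, 114, 126, 125]
236 [127, 247, 254, 254, 253, 252, 252, 253, 249, 202, 138, 133, 126, 127, 249, 253, 248, 207, 150, 124, 123, 118, 122, 121, 126, 124, 122]
238 [126, 169, 254, 251, 252, 253, 250, 203, 140, 128, 128, 131, 129, 128, 159, 195, 131, 121, 127, 125, 129, 129, 126, 134, 130, 129, 122]
240 [131, 127, 209, 253, 249, 205, 137, 122, 128, 133, 124, 132, 130, 128, 129, 131, 125, 131, 125, 125, 126, 129, 126, 129, 125, 111, 101]
top proj crown/nuttop/nose [[250.5, 219.6], [248.4, 215.3], [246.4, 211.2], [244.7, 207.5]]
```

The flange edge is now at row 219 versus 206 on the crown, about 29–30 mm down. A last numeric check of the slide and bystanders against the starting pictures.

```bash
python3 - <<'E'
from h import *
a=cv2.imread('pics/raw_s1.png');b=cv2.imread('pics/side_h.png')
ga,gb=[cv2.cvtColor(x,cv2.COLOR_BGR2GRAY) for x in(a,b)]
for n,(x0,y0,x1,y1) in dict(knob=(338,436,368,478),wrench=(215,275,265,355),screwdriver=(450,315,520,430),hammer=(375,228,450,310),offcut=(208,232,262,262),disc=(330,198,390,232)).items():
    t=ga[y0:y1,x0:x1];r=cv2.matchTemplate(gb[max(0,y0-25):y1+25,x0-25:x1+25],t,cv2.TM_CCOEFF_NORMED);_,m,_,l=cv2.minMaxLoc(r);print(n,round(m,3),l[0]-25,l[1]-min(25,y0))
print(arm.sense()['t'],arm.sense()['contact_force'])
E
```

```text
knob 0.999 0 0
wrench 0.932 0 0
screwdriver 0.998 0 0
hammer 0.546 23 25
offcut 0.999 0 0
disc 0.84 0 0
50.85 [0.2076956  0.40539925 0.3115412 ]
```

```bash
python3 - <<'E'
from h import *
for f in('raw_s1','side_h','raw_t1','top_end','raw_t8'):
    h=cv2.cvtColor(cv2.imread('pics/%s.png'%f),cv2.COLOR_BGR2HSV)
    m=cv2.inRange(h,(3,150,60),(20,255,255));n,l,s,c=cv2.connectedComponentsWithStats(m)
    print(f,[(s[i].tolist(),c[i].round(1).tolist()) for i in range(1,n) if s[i,4]>60])
E
```

```text
raw_s1 [([346, 166, 16, 9, 105], [353.3, 169.8]), ([411, 185, 35, 54, 627], [426.6, 211.1]), ([377, 233, 67, 74, 1121], [411.1, 271.2])]
side_h [([346, 166, 16, 9, 102], [353.2, 169.8]), ([421, 203, 20, 31, 327], [430.3, 216.6]), ([376, 232, 68, 75, 1106], [409.9, 269.8])]
raw_t1 [([264, 171, 88, 13, 471], [299.9, 176.1]), ([563, 224, 77, 213, 6235], [608.0, 350.0]), ([610, 316, 16, 65, 204], [616.4, 346.1])]
top_end [([264, 171, 88, 14, 656], [309.6, 176.5]), ([609, 223, 31, 101, 894], [631.4, 269.8]), ([566, 267, 18, 17, 68], [575.5, 273.6]), ([564, 278, 76, 159, 3399], [603.8, 367.2])]
raw_t8 [([561, 224, 79, 213, 5576], [608.1, 349.2]), ([613, 317, 14, 40, 116], [618.4, 336.1])]
```

The hammer's handle has the same outline as at the start, so only its lighting changed. Handing in.

```bash
python3 -c "
from h import *
print(arm.sign_off())"
```

```text
the job is handed in; nothing more can be done
None
```

I fed both plates out of the magazine and put them and the bench plate on the stud. I then started the flange nut on the same stud, and handed the job in at about 51 s robot time; the hand-in returns no verdict.

- **Plates:** There were three in all. A side view showed the magazine empty after the second feed, so plate 3 was absent. Each plate went down without side load. I felt the second seat at 8 N, and the other two I released at the height I expected them to seat. The last views of the stud were partly blocked by the arm, so flatness is inferred from those heights.
- **Nut:** It had been knocked about 30 mm aside during the run, so I located it again before gripping. It dropped about 10 mm into the thread after backing off by roughly 90°, and I then screwed it on about a half turn and more. In the side view the flange edge ended about 13 pixels lower than on the crown, roughly 29–30 mm. That is close to the 32 mm limit and past the 21 mm needed.
- **Rest of the bench:** Against the starting side picture, the slide knob, spanner, screwdriver, offcut and cutting disc matched with no shift. The fingers were open and clear, with no contact force.

Two checks disagreed:
- **Hammer:** The image match was poor (0.55). Its handle covers the same pixels as at the start in both cameras, so I put this down to changed light.
- **Stud position:** The cameras differed by several mm. I settled on (626, 166) mm, and the plates and nut went on there without side load.

All 16 picture views were used before the nut went on, so the final nut check was numeric image reading only.

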